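# Load and start the bench deburring tumbler

## Task

Deburr the folded steel brackets in the bench tumbler: lift the paddle handle to unlatch the noise hood and swing it open, put every bracket lying on the bench into the bowl, then set the loose lid on the bowl's neck, turn it back until the thread drops into place and screw it down fully home. Then shut the hood so that its latch catches, and press the start button. Leave the marker, the file and the try square where they lie.

Things in the scene. Friction and masses are not known exactly. Their poses are not given: they have to be found in the camera images.
- mouth (a point): Centre of the mouth of the tumbler's upright bowl, in the plane of its rim, 145 mm above the bench. Mouth 104 mm inside; bowl 120 mm deep, tumbling chips on its floor. It is fixed in a cabinet 260 (x) by 280 (y) mm whose flat deck is 45 mm below the rim. Axes are the cabinet's: z up, y towards the hood's hinge, away from the control pod. Lid fully home: lid_grip is 28 mm above this point.
- neck (a point): On the bowl's axis, 22 mm below the rim: the neck, 112 mm outside, with a coarse right-hand three-start thread (to 136 mm); a stop rib ends each start. Their bearing varies. lid_grip above the mouth: 39 to 46 mm with the lid on top of the thread (54 on the ribs); turned back at most 120 degrees it drops by its own weight, if held loosely, to 34; then 60 to 110 degrees forward to the stop: 28.
- hood_hinge (a point): Middle of the noise hood's hinge line, 130 mm from the bowl's axis along the cabinet's +y, 100 mm above the bench; the line runs along the cabinet's x. The hood is a plastic cover 240 by 240 mm, 112 mm high, 4 mm walls, 0.5 kg. Shut, it reaches from the hinge line 240 mm towards the cabinet's -y over the bowl, its flat top 212 mm above the bench.
- hood (a joint): Hood angle, rad: 0 shut, grows as it swings up and over towards the cabinet's +y, stop at 1.75. Its stiff hinge (0.7 N m) holds it where it is left. A hidden spring pawl latches it at the edge away from the hinge; to shut it, press the top down there (about 5 N) until the pawl snaps in: this angle then stays under 0.03.
- hood_press (a point): A point on the hood's flat top face (its outside) right over the hidden pawl: 200 mm from the hinge line and 85 mm along the cabinet's -x from the middle of the paddle bar. Plain surface, good for pushing the hood shut and pressing it down. z is the outward normal of the top face; it turns with the hood.
- paddle (a joint): Angle of the latch's paddle handle relative to the hood, rad: 0 at rest, stop at 0.6; about 3 N at the bar lifts it, and it springs back. Above about 0.45 the pawl is clear and the hood can swing. Its axis is parallel to the hood's hinge; the bar rises the same way round as the hood opens.
- paddle_bar (a point): Middle of the paddle handle's round grip bar: 12 mm thick, 84 mm long, along the cabinet's x. At rest it is 34 mm above the hood's top face and 220 mm from the hinge line. It is the free end of a D-shaped handle; the pivot lies 55 mm nearer the hood's hinge and 26 mm lower (hood shut). The D is open for 28 mm next to the bar, for a finger.
- lid_grip (a point): Centre of the bar handle of the bowl's loose screw lid (152 mm wide, 75 mm high, 0.2 to 0.45 kg), lying handle up. Bar: 92 mm long (lid's x), 24 mm thick (y), 40 mm high; this point is 20 mm below its top, 20 mm above the lid's disc, 55 mm above the skirt's lower edge. Three lugs inside the skirt, at its lower edge, clear the neck by 4 mm all round.
- bracket1_mid (a point): Middle of a U bracket folded from 3 mm steel sheet: 70 mm long (its x axis), 28 mm wide (y), 22 mm high, about 0.1 kg, lying with its open side down. Two to four such brackets are there; an absent one reads None.
- bracket2_mid (a point): Middle of a second such bracket.
- bracket3_mid (a point): Middle of a third such bracket.
- bracket4_mid (a point): Middle of a fourth such bracket.
- start_top (a point): Centre of the top of the start button, a 30 mm round green button facing up on the black control pod beside the cabinet (cabinet's -y side), 122 mm above the bench and 68 mm clear of the shut hood.
- start (a joint): Travel of the start button, m: 0 out, 0.006 fully pressed (5 N); it springs back.
- marker: Felt marker lying on the bench, 133 mm long, 18 mm thick: leave alone.
- file_tool: Flat file with a black handle, 300 mm long, lying beyond the tumbler: leave alone.
- try_square: Try square, 120 mm black stock and 170 mm blade, lying on the bench: leave alone.
Not all that is in view belongs to the job. Leave any green or orange look-alike of the part that bears bracket4_mid alone.

How it is judged:
By the outcome, as a careful person would: the job done as asked, in the order asked, and still so for the second after the job is handed in, with the robot touching nothing.
Of bracket1, bracket2, bracket3, bracket4 only 2 to 4 are there at a start; the rules pass over those that are not, and their reading is None.
At some moment in a run one of bracket1, bracket2, bracket3, bracket4 may be knocked a few centimetres aside while the robot is not near it.
Once in a run the grip may slacken for a moment while it holds something.
It also fails if it takes over 210 s, if anything falls off the work surface, if the arm or the gripper's body presses on something with over 40 N, if the wrist force passes 120 N, or if a joint passes its speed limit or range.

## Robot

A 7-joint arm with a two-finger parallel gripper is mounted at the origin on the work surface. World frame = base frame: x ahead of the robot, y to its left, z up, the work surface at z = 0. Lengths are in m, angles in rad, forces in N, time in s.
With the tool pointing down it reaches from about 0.425 to 0.925 m from the base axis. Payload 6.8 kg.
Tool frame: the origin (TCP) lies where the fingers leave the gripper's body, on its centre line; the fingertips stand 73 mm ahead of it and the grasp point (between the pads) lies 54 mm ahead of it; z points along the fingers, y is the direction in which the jaws open and shut (so a half turn about z gives the same grasp; the last joint's range is limited). The gripper opens to 85 mm and grips with 20 to 120 N. Pads are 22 mm wide; open, the fingers measure 114 mm over their backs; the gripper's body (76 mm by 85 mm) begins 54 mm behind the grasp point. The pads swing forward as they close: fully open they stand 13 mm farther back than shut.
Start: joints at [1.013, 0.477, 0.022, 1.555, -0.011, 1.109, -0.083], TCP at [0.293, -0.608, 0.304] pointing down, gripper open.
Joint ranges: [-2.96, 2.96], [-0.34, 2.1], [-1.41, 1.46], [0.24, 2.44], [-1.37, 4.51], [0.17, 1.92], [-2.96, 2.96]. Speed limits (rad/s): [2.39, 2.39, 3.14, 3.14, 3.14, 3.14, 3.14].

## Interface

Orientations are given as a rotation vector (axis times angle).
In Python, from bench import r gives the robot as it stands.
- The arm moves only by the shell command python3 -m handwheel 'ROWS' [FORCE]. ROWS is JSON, a list that holds one entry, the list of rows, each a list of 7 numbers: the shift along the world's x, y, z in m, then the turn, a rotation vector about the world's x, y, z in rad, then the finger opening in m, from 0 to 0.0854. A call has 1 to 10 rows; each row shifts and turns the commanded pose from where the row before left it; what a row does not reach is not made up. A row lasts 1/12 s, in which the tool goes at most 41.7 mm and 7.16 degrees, less where a joint would pass 70% of its speed; a pose out of reach is approached as far as the arm can. A call is refused whole if a number of a shift passes 0.0417 or a number of a turn 0.125, either way. A call with a gripper value outside its range is refused whole. The fingers move at their own pace and stop on an object; FORCE is the grip in N (left out, the last holds). Time passes only in rows, so rows that do not move let the fingers close. It gives the time, the measured TCP pose, the force and the opening at its end, in the units of the state.
- r.get_obs(): the state, without advancing time (a new reading comes with each control period).
- r.grab_frame(name): name is "scene" or "top" or "wrist"; returns (picture, depth): 384x512x3 uint8, red, green, blue; 384x512 float32, m along the optical axis (not along the pixel's ray), 0 where there is no reading.
- r.get_calibration(name): a dict with "vertical_fov" (degrees; the focal length in pixels is half the picture's height over the tangent of half this angle, whatever the lens; pixels are square), "cx", "cy" (the principal point, pixels), "R" (3x3) and "t" (3): a world point X has camera coordinates R X + t; the wrist camera has in their place "T_tool_cam" (4x4, takes a point from camera to tool coordinates, whose origin is the TCP and whose axes are the flange's). Camera axes: x right, y down, z forward; pixel columns grow to the right and rows downward; lengths in m; the calibration is good to about 2 mm. The wrist camera is an equidistant fisheye: a pixel r from the principal point sees the ray r / f radians off the axis. A picture is of the moment at which its call begins: read the wrist's pose just before it. get_calibration takes no time and is no camera call.
- r.hand_in(): hands the job in, once; it reports no verdict.
Trained networks look in the newest picture that a camera, given by its name, has taken for a name from the list of things; names that differ only in an ending like _2 or _b are one class to them, and where a whole thing is asked for, a point or a joint stands for the part that bears it (a point fixed in the world has none). Each returns a list of dicts, best first, with "p" (0 to 1); they miss things now and then, are a little off and sometimes report something else, mostly with a low value. They report only what shows in the picture. A call takes as long as a camera call. They do not tell look-alikes from the thing itself.
- r.masks_of(label, camera): "pixels" (384x512 bool, what is visible of it) and "at" ([column, row] in pixels, amid what is visible of it).
The state is a dict: "clock": time; "joints": joint angles; "qvel": joint speeds; "tau": joint torques, N m; "tcp_pos": TCP position; "orientation": TCP orientation; "contact_force": force on the tool from outside, world axes, zero at the start; "moment": the same for the moment, N m; "grip_width": finger opening in m.
Only numpy, scipy, OpenCV 4.12 (cv2) and the standard library are available. Lean on these libraries where they do the work, as an engineer would, in place of code of your own. Each camera call takes 0.05 s, during which the arm holds its last target.

## Working session

There is one attempt and no reset: what is moved stays moved. The work goes in short steps, Python scripts to look and compute and a shell command to move; the robot and the scene stay as the last step left them, time stands still between calls to the robot, and variables do not carry over. Pictures are saved under pics/ and viewed, and the job is handed in when it is done.

I'll start by looking at the state and the pictures.

```bash
ls; mkdir -p pics; python3 - <<'E'
from bench import r
import cv2,numpy as np
print(r.get_obs())
for n in ["scene","top","wrist"]:
    p,d=r.grab_frame(n); cv2.imwrite(f"pics/a_{n}.png",p[:,:,::-1])
    c=r.get_calibration(n); print(n,{k:(np.round(v,4).tolist() if not isinstance(v,(int,float)) else v) for k,v in c.items()}, d.min(),d.max())
E
```

```text
pics
{'clock': 0.0, 'joints': array([ 1.01289131,  0.47784459,  0.02233234,  1.55647462, -0.01151996,
        1.10931902, -0.08309696]), 'qvel': array([-6.37747370e-04,  2.83022868e-05, -1.12809532e-03, -1.94605644e-03,
        1.25055766e-03,  1.05422646e-04, -1.42681473e-03]), 'tau': array([-1.47097489e-03, -5.96463418e+01,  1.60739534e+00, -2.81204081e+01,
        1.25387518e-02,  9.51814174e-03, -1.91190372e-05]), 'tcp_pos': array([ 0.29327848, -0.60742949,  0.30288584]), 'orientation': array([-3.06067475e+00, -7.00234598e-01,  8.58986180e-04]), 'contact_force': array([-0.53659223,  0.1106925 , -0.0073836 ]), 'moment': array([-0.00434824, -0.02129451,  0.01202484]), 'grip_width': 0.08546411295971387}
scene {'vertical_fov': 55.8840279912924, 'cx': 252.4778742172075, 'cy': 190.8694031187966, 'R': [[0.4987, 0.8668, -0.0022], [0.6133, -0.3546, -0.7058], [-0.6125, 0.3506, -0.7085]], 't': [-0.1951, -0.2598, 1.5447]} 0.0 3.8474464
top {'vertical_fov': 49.2152193988495, 'cx': 254.87363465097852, 'cy': 189.86554055684655, 'R': [[-0.0186, -0.9997, -0.0176], [-0.9821, 0.0216, -0.1871], [0.1874, 0.0138, -0.9822]], 't': [-0.0534, 0.5998, 1.1887]} 0.0 2.3033102
wrist {'vertical_fov': 65.70646984690485, 'cx': 255.76575166166498, 'cy': 190.1052234580981, 'T_tool_cam': [[0.0016, -0.9639, -0.2662, 0.0678], [1.0, 0.0015, 0.0008, 0.0004], [-0.0004, -0.2662, 0.9639, -0.0704], [0.0, 0.0, 0.0, 1.0]]} 0.0 1.5142639
```

View pics/a_scene.png

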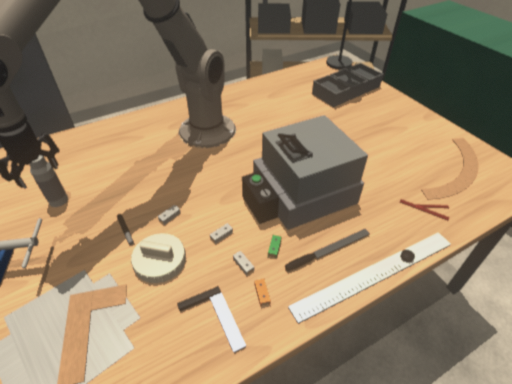

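View pics/a_top.png

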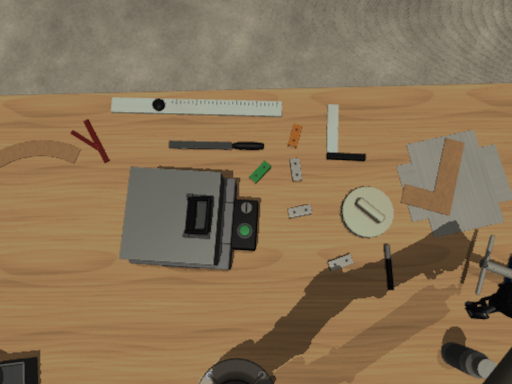

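View pics/a_wrist.png

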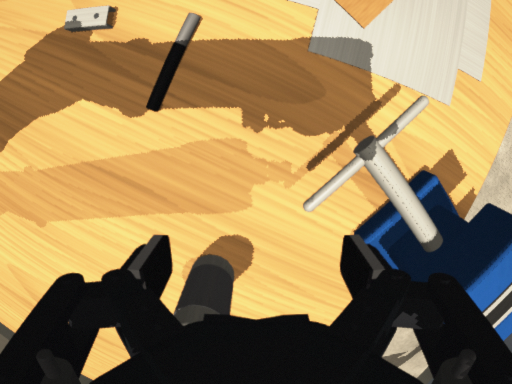

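The pictures show three grey brackets (top picture (296,170), (300,211), (340,262)), and a green and an orange look-alike. The lid is at (368,212), and the tumbler at (180,217) with its pod towards world -y. Next I'll write helpers and measure.

```bash
cat > h.py <<'E'
from bench import r
import cv2,numpy as np
from scipy.spatial.transform import Rotation as Ro
def K(c): return 192/np.tan(np.radians(c["vertical_fov"])/2)
def toolT():
    o=r.get_obs(); T=np.eye(4); T[:3,:3]=Ro.from_rotvec(o["orientation"]).as_matrix(); T[:3,3]=o["tcp_pos"]; return T
def cloud(name,save=None):
    """picture, depth, world xyz (384x512x3, nan no reading)"""
    T=toolT() if name=="wrist" else None
    p,d=r.grab_frame(name); c=r.get_calibration(name); f=K(c)
    u,v=np.meshgrid(np.arange(512),np.arange(384)); x=(u-c["cx"])/f; y=(v-c["cy"])/f
    if name=="wrist":
        rr=np.hypot(x,y); s=np.where(rr>1e-6,np.tan(rr)/np.maximum(rr,1e-9),1); x=x*s;y=y*s
        P=np.stack([x*d,y*d,d],-1); M=T@c["T_tool_cam"]; W=P@M[:3,:3].T+M[:3,3]
    else:
        P=np.stack([x*d,y*d,d],-1); W=(P-c["t"])@c["R"]
    W[d<=0]=np.nan
    if save: cv2.imwrite(f"pics/{save}.png",cv2.resize(p[:,:,::-1],None,fx=1.5,fy=1.5))
    return p,d,W
def proj(X,name,T=None):
    c=r.get_calibration(name); f=K(c); X=np.atleast_2d(X)
    if name=="wrist":
        M=np.linalg.inv((toolT() if T is None else T)@c["T_tool_cam"]); P=X@M[:3,:3].T+M[:3,3]
        h=np.hypot(P[:,0],P[:,1]); th=np.arctan2(h,P[:,2]); return np.c_[c["cx"]+f*th*P[:,0]/h,c["cy"]+f*th*P[:,1]/h]
    P=X@np.array(c["R"]).T+c["t"]; return np.c_[c["cx"]+f*P[:,0]/P[:,2],c["cy"]+f*P[:,1]/P[:,2]]
def rect(W,m,zr=None):
    q=W[m]; q=q[~np.isnan(q[:,0])]
    if zr: q=q[(q[:,2]>zr[0])&(q[:,2]<zr[1])]
    (c,s,a)=cv2.minAreaRect((q[:,:2]*1000).astype(np.float32)); 
    if s[0]<s[1]: s=(s[1],s[0]); a+=90
    return np.round(c,1),np.round(s,1),round((a+90)%180-90,1),np.round(np.percentile(q[:,2],[5,50,95])*1000,1),len(q)
def st():
    o=r.get_obs(); z=Ro.from_rotvec(o["orientation"]).as_matrix()
    print("t%.2f"%o["clock"],"tcp",np.round(o["tcp_pos"]*1000,1),"tip",np.round((o["tcp_pos"]+z[:,2]*.073)*1000,1),"y",np.round(z[:,1],3),"z",np.round(z[:,2],3),"F",np.round(o["contact_force"],1),"M",np.round(o["moment"],2),"w",round(o["grip_width"]*1000,1),"j",np.round(o["joints"],2))
E
python3 - <<'E'
from h import *
for n in ["top","scene"]:
    p,d,W=cloud(n)
    for l in ["bracket1_mid","lid_grip","hood","paddle_bar","start_top","marker","try_square","file_tool"]:
        for k in r.masks_of(l,n)[:6]:
            try: print(n,l,round(k["p"],2),np.round(k["at"]),rect(W,k["pixels"]))
            except Exception as e: print(n,l,k["p"],k["at"],e)
st()
E
```

```text
top bracket1_mid 0.54 [299. 210.] (array([ 541.9, -200.8]), array([75.5, 34.5]), -82.3, array([-0.1, 22.5, 27.1]), 259)
top lid_grip 0.74 [364. 211.] (array([ 533.3, -397.5]), array([156.7, 151.5]), -32.5, array([27. , 35.9, 75.9]), 2163)
top hood 0.66 [170. 215.] (array([513.6, 187.3]), array([313.8, 240.8]), 85.3, array([207.9, 213.2, 229.1]), 8985)
top paddle_bar 0.77 [194. 216.] (array([505. ,  78.7]), array([94.5, 66.3]), -3.9, array([223. , 233.1, 253.4]), 592)
top start_top 0.7 [335. 142.] (array([ 786.8, -355. ]), array([180.5, 120.4]), -3.5, array([ 7.9, 13.4, 21.2]), 706)
top start_top 0.58 [242. 234.] (array([475.8, -33.5]), array([30.4, 27.2]), 25.2, array([116.6, 122.3, 126.3]), 96)
top marker 0.63 [389. 267.] (array([ 365.4, -456.9]), array([124.8,  23.4]), -0.4, array([ 3. , 16.4, 21.1]), 267)
top try_square 0.82 [334. 143.] (array([ 787.1, -352.4]), array([183.6, 118.1]), -4.3, array([ 6.9, 13.1, 21.1]), 824)
top file_tool 0.7 [214. 145.] (array([757.5,  56. ]), array([298.7,  31.9]), 87.1, array([ 9.4, 15.5, 27.1]), 677)
scene bracket1_mid 0.72 [256. 177.] (array([47
[... 1005 characters left out ...]
rray([ 5.3, 22.9, 26.6]), 238)
scene marker 0.46 [127. 228.] (array([ 369.3, -455.5]), array([130. ,  15.9]), 0.4, array([12.9, 18.3, 21.7]), 164)
scene try_square 0.67 [222. 309.] (array([ 780.6, -352.8]), array([192.5, 126.5]), -5.4, array([ 2.6, 13.2, 21. ]), 1268)
scene try_square 0.19 [317. 158.] (array([382. , 161.8]), array([504.1, 243.4]), -5.1, array([118.6, 212.6, 221.5]), 6249)
scene file_tool 0.8 [323. 249.] (array([748.4,  55.6]), array([300.2,  35.7]), 87.5, array([11.4, 15.7, 27.3]), 676)
t1.05 tcp [ 293.5 -607.9  303.9] tip [ 293.5 -607.9  230.9] y [ 0.435 -0.901 -0.   ] z [ 0.  0. -1.] F [-1.  -0.4  0.6] M [0.07 0.06 0.03] w 85.8 j [ 1.01  0.48  0.02  1.56 -0.01  1.11 -0.08]
```

```bash
python3 - <<'E'
from h import *
for n in ["top","scene"]:
    p,d,W=cloud(n)
    # hood top
    m=(W[...,2]>.205)&(W[...,2]<.219)&(W[...,0]>.3)&(W[...,0]<.7)&(W[...,1]>-.1)&(W[...,1]<.4)
    m=cv2.morphologyEx(m.astype(np.uint8),cv2.MORPH_OPEN,np.ones((3,3)))>0
    print(n,"hoodtop",rect(W,m))
    m=(W[...,2]>.24)&(W[...,2]<.26)&(W[...,0]>.35)&(W[...,0]<.65)&(W[...,1]>0)&(W[...,1]<.3)
    print(n,"bar",rect(W,m))
    m=(W[...,2]>.09)&(W[...,2]<.108)&(W[...,0]>.3)&(W[...,0]<.75)&(W[...,1]>-.05)&(W[...,1]<.4)
    print(n,"deck",rect(W,m))
    # lid bar
    m=(W[...,2]>.055)&(W[...,2]<.09)&(abs(W[...,0]-.533)<.1)&(abs(W[...,1]+.397)<.1)
    print(n,"lidbar",rect(W,m))
    m=(W[...,2]>.025)&(W[...,2]<.09)&(abs(W[...,0]-.533)<.1)&(abs(W[...,1]+.397)<.1)
    q=W[m]; (c,R)=cv2.minEnclosingCircle((q[:,:2]*1000).astype(np.float32)); print("lid circ",c,R)
    z=(W[...,2]>.014)&(W[...,2]<.04)&(W[...,0]>.3)&(W[...,0]<.85)&(W[...,1]>-.6)&(W[...,1]<.0)
    k,l,s,c=cv2.connectedComponentsWithStats(z.astype(np.uint8))
    for i in range(1,k):
        if s[i,4]>40: print(n,np.round(c[i]),rect(W,l==i),p[l==i].mean(0).round())
E
```

```text
top hoodtop (array([510.8, 151.3]), array([240.7, 240.1]), 85.1, array([209.8, 213.1, 216.6]), 7857)
top bar (array([503.6,  65.5]), array([94.2, 40.4]), -5.4, array([241.4, 250.5, 254.8]), 255)
top deck (array([444.6,  84. ]), array([375.8, 204.3]), -48.9, array([ 96.8, 100.7, 104.7]), 1956)
top lidbar (array([ 531.9, -398.7]), array([91.2, 25.4]), 48.4, array([61.4, 74.1, 78.9]), 296)
lid circ (532.2647705078125, -398.7012023925781) 78.10446166992188
top [294. 135.] (array([ 778.5, -191.7]), array([71.8, 27.7]), -16.8, array([18.2, 22.8, 27. ]), 194) [153.  93.  43.]
top [248. 145.] (array([747.8, -47.5]), array([91.2, 22.7]), 88.1, array([15.7, 23.6, 29.1]), 208) [30. 27. 23.]
top [345. 155.] (array([ 709.2, -346.4]), array([117.7,  22.1]), 84.3, array([15.3, 18.7, 23.1]), 246) [34. 31. 27.]
top [295. 169.] (array([ 669.5, -190.5]), array([69.7, 28.4]), 5.9, array([17.8, 22.8, 26.9]), 209) [134. 130. 117.]
top [259. 171.] (array([664.8, -79.9]), array([69.6, 28.4]), -44.7, array([18.4, 22.9, 27.1]), 212) [ 58. 112.  58.]
top [366. 212.] (array([ 531.9, -398.2]), array([154.1, 153.
[... 1376 characters left out ...]
array([ 532.8, -399.4]), array([154. , 152.1]), -66.8, array([21. , 36.6, 39.1]), 1561) [207. 200. 170.]
scene [274. 244.] (array([663.8, -80.3]), array([72.8, 28.2]), -44.2, array([20.2, 23.7, 26.7]), 184) [112. 162.  95.]
scene [243. 261.] (array([ 668.2, -191.5]), array([71.6, 29.1]), 6.5, array([16.4, 23.6, 26.1]), 223) [203. 190. 168.]
scene [299. 261.] (array([749.5, -47.1]), array([94. , 25.3]), 87.9, array([16.2, 24.2, 28.5]), 240) [92. 75. 57.]
scene [262. 291.] (array([ 777.7, -192.8]), array([70.8, 28.1]), -16.5, array([19.6, 23.6, 26.6]), 257) [219. 153.  89.]
scene [198. 297.] (array([ 709.5, -348.9]), array([119.6,  25. ]), 85.0, array([15.9, 19.4, 22.3]), 339) [104.  87.  72.]
```

```bash
python3 -m handwheel '[[[0.01,0.0314,0.02,0,0,0.124,0.024],[0.01,0.0314,0.02,0,0,0.124,0.024],[0.01,0.0314,0.02,0,0,0.124,0.024],[0.01,0.0314,0.02,0,0,0.124,0.024],[0.01,0.0314,0,0,0,0.124,0.024],[0.01,0.0314,0,0,0,0.124,0.024],[0.01,0.0314,0,0,0,0.124,0.024],[0.01,0.0314,0,0,0,0.124,0.024],[0.01,0.0314,0,0,0,0.124,0.024],[0.01,0.0314,0,0,0,0.124,0.024]]]' 40
python3 -m handwheel '[[[0.01,0.0314,0,0,0,0.124,0.024],[0.01,0.0314,0,0,0,0.124,0.024],[0.01,0.0314,0,0,0,0.124,0.024],[0.01,0.0314,0,0,0,0.124,0.024],[0.01,0.0314,0,0,0,0.124,0.024],[0.01,0.0314,0,0,0,0.124,0.024],[0.01,0.0314,0,0,0,0.124,0.024],[0.01,0.0314,0,0,0,0.124,0.024],[0.01,0.0314,0,0,0,0.124,0.024],[0.01,0.0314,0,0,0,0.124,0.024]]]'
python3 - <<'E'
from h import *
st(); p,d,W=cloud("wrist","b_wrist")
m=(W[...,2]>.24)&(W[...,2]<.27); m=cv2.morphologyEx(m.astype(np.uint8),cv2.MORPH_OPEN,np.ones((3,3)))>0
print(rect(W,m))
E
```

```text
clock: 1.98
tcp_pos: [0.3936, -0.2923, 0.3842]
orientation: [2.078, 2.355, -0.0]
contact_force: [0.0, -1.0, -0.3]
grip_width: 0.0239
clock: 2.82
tcp_pos: [0.4937, 0.0216, 0.3843]
orientation: [0.323, 3.124, -0.0]
contact_force: [0.4, -0.1, 0.3]
grip_width: 0.0239
t2.82 tcp [493.7  21.6 384.3] tip [493.7  21.6 311.3] y [ 0.205  0.979 -0.   ] z [ 0.001 -0.    -1.   ] F [ 0.4 -0.1  0.3] M [-0.03 -0.07  0.01] w 23.9 j [ 0.46  0.16 -0.7   1.84  0.11  1.18  1.09]
(array([501.4,  60.8]), array([95.4, 32.5]), -4.4, array([241.8, 250.6, 252.8]), 2092)
```

View pics/b_wrist.png

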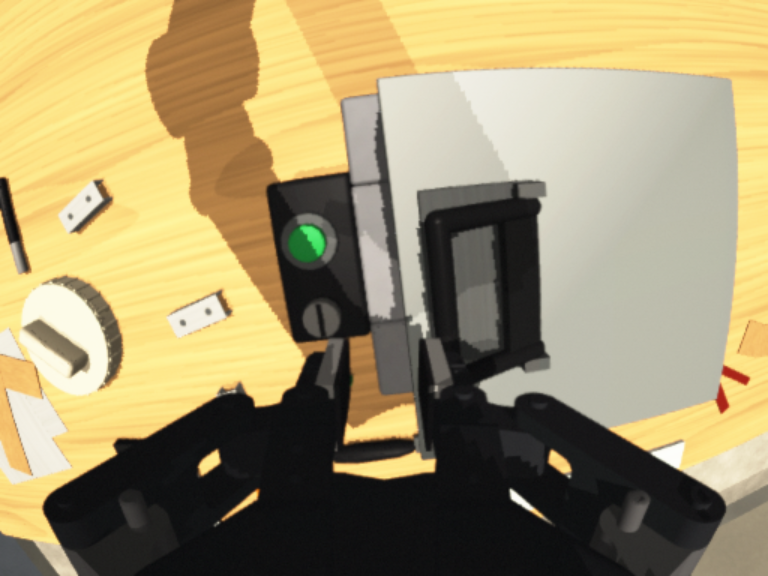

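The paddle's D handle shows at (440-540, 190-370) of the enlarged wrist picture, bar at column 440. I'll align over it and descend.

```bash
python3 -m handwheel '[[[0.008,0.0294,0,0,0,0.122,0.024],[0,0,0,0,0,0,0.024],[0,0,-0.03,0,0,0,0.024],[0,0,-0.02,0,0,0,0.024],[0,0,-0.02,0,0,0,0.024],[0,0,-0.014,0,0,0,0.024],[0,0,0,0,0,0,0.024]]]'
python3 - <<'E'
from h import *
st(); p,d,W=cloud("wrist","c_wrist")
E
```

```text
clock: 3.45
tcp_pos: [0.4999, 0.0486, 0.2972]
orientation: [-0.143, -3.133, 0.001]
contact_force: [-0.4, 0.2, -1.1]
grip_width: 0.0239
t3.45 tcp [499.9  48.6 297.2] tip [499.5  48.5 224.2] y [ 0.091  0.996 -0.001] z [-0.005 -0.    -1.   ] F [-0.4  0.2 -1.1] M [-0.01  0.06 -0.03] w 23.9 j [ 0.39  0.28 -0.71  1.93  0.21  1.02  1.06]
```

View pics/c_wrist.png

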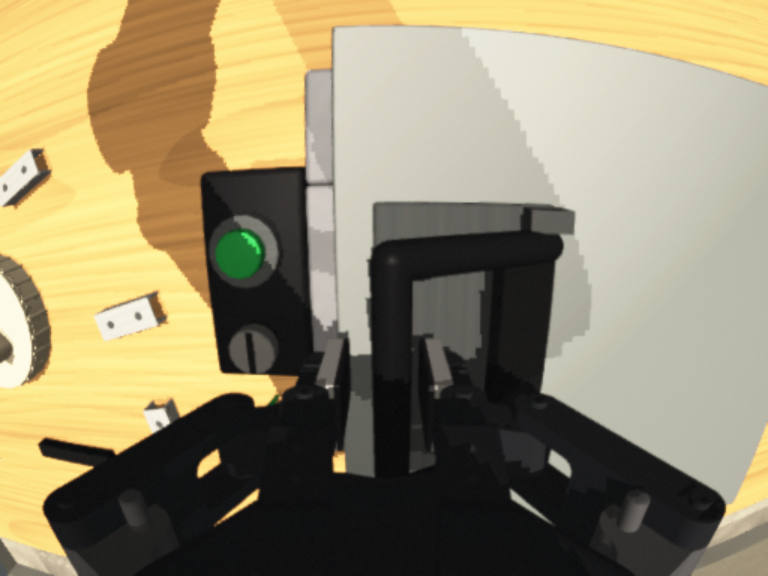

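```bash
python3 -m handwheel '[[[0.0015,0.0015,0.002,0,0,0,0.0],[0,0,0,0,0,0,0.0],[0,0,0,0,0,0,0.0],[0,0,0,0,0,0,0.0]]]' 35
python3 -m handwheel '[[[0.0005,0.005,0.0075,0,0,0,0.0],[0.0005,0.005,0.0075,0,0,0,0.0],[0.0005,0.007,0.006,0,0,0,0.0],[0.0005,0.007,0.0055,0,0,0,0.0],[0,0,0,0,0,0,0.0]]]'
python3 -c "
from h import *
st()"
```

```text
clock: 3.83
tcp_pos: [0.5031, 0.0507, 0.3027]
orientation: [0.142, 3.137, -0.001]
contact_force: [-1.8, -1.5, 0.5]
grip_width: 0.0103
clock: 4.25
tcp_pos: [0.5051, 0.0729, 0.3305]
orientation: [0.143, 3.138, -0.009]
contact_force: [-5.7, -11.5, 9.7]
grip_width: 0.0111
t4.25 tcp [505.1  72.9 330.5] tip [505.1  72.5 257.5] y [ 0.091  0.996 -0.006] z [ 0.    -0.006 -1.   ] F [ -5.7 -11.5   9.7] M [-2.78  1.32  0.01] w 11.1 j [ 0.36  0.26 -0.73  1.87  0.2   1.09  1.03]
```

```bash
python3 -m handwheel '[[[0.0008,0.0095,0.0095,0,0,0,0.0],[0.0008,0.0095,0.0095,0,0,0,0.0],[0.0008,0.0095,0.009,0,0,0,0.0],[0.0008,0.0095,0.009,0,0,0,0.0],[0.0008,0.011,0.007,0,0,0,0.0],[0.0008,0.011,0.007,0,0,0,0.0]]]'
python3 - <<'E'
from h import *
st(); p,d,W=cloud("scene","d_scene")
E
```

```text
clock: 4.75
tcp_pos: [0.51, 0.1308, 0.3811]
orientation: [-0.148, -3.138, 0.014]
contact_force: [-6.3, -16.3, 12.1]
grip_width: 0.0103
t4.75 tcp [510.  130.8 381.1] tip [509.9 130.2 308.1] y [ 0.094  0.996 -0.009] z [-0.001 -0.009 -1.   ] F [ -6.3 -16.3  12.1] M [-3.64  1.39  0.06] w 10.3 j [ 0.27  0.24 -0.76  1.77  0.19  1.2   0.94]
```

View pics/d_scene.png

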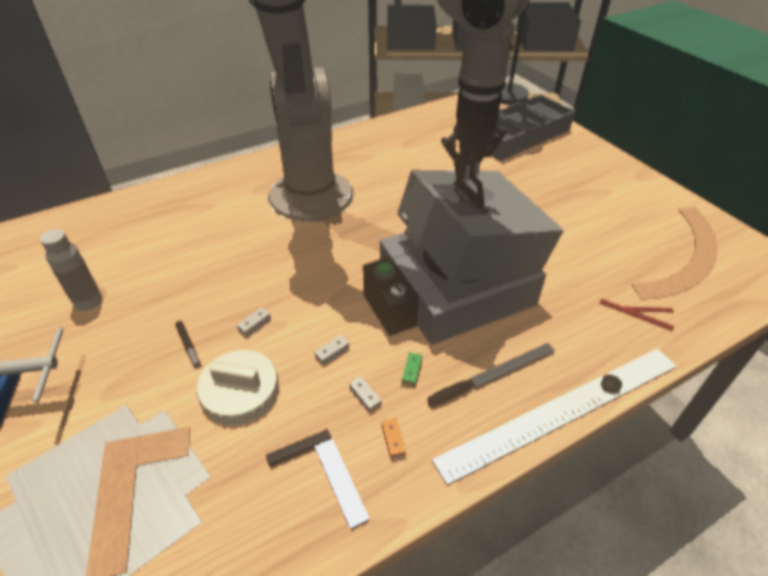

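```bash
python3 -m handwheel '[[[0.0006,0.0115,0.0065,0,0,0,0.0],[0.0006,0.0115,0.006,0,0,0,0.0],[0.0006,0.012,0.006,0,0,0,0.0],[0.0006,0.012,0.0055,0,0,0,0.0],[0.001,0.013,0.004,0,0,0,0.0],[0.001,0.013,0.0035,0,0,0,0.0],[0.001,0.013,0.003,0,0,0,0.0],[0.001,0.013,0.0025,0,0,0,0.0]]]' 25
python3 -c "
from h import *
st()"
```

```text
clock: 5.47
tcp_pos: [0.518, 0.2332, 0.419]
orientation: [0.145, 3.133, -0.002]
contact_force: [4.1, -6.4, 4.8]
grip_width: 0.0107
t5.47 tcp [518.  233.2 419. ] tip [518.4 233.1 346. ] y [ 0.092  0.996 -0.001] z [ 0.005 -0.002 -1.   ] F [ 4.1 -6.4  4.8] M [-1.59 -0.79  0.05] w 10.7 j [ 0.1   0.3  -0.79  1.63  0.23  1.3   0.75]
```

```bash
python3 -m handwheel '[[[0.0005,0.0138,0.0015,0,0,0,0.0],[0.0005,0.0138,0.0005,0,0,0,0.0],[0.0005,0.0138,-0.0005,0,0,0,0.0],[0.0005,0.0138,-0.0015,0,0,0,0.0],[0.001,0.0138,-0.0015,0,0,0,0.0],[0.001,0.0138,-0.002,0,0,0,0.0],[0.001,0.0138,-0.003,0,0,0,0.0],[0.001,0.0138,-0.003,0,0,0,0.0]]]'
python3 -c "
from h import *
st()"
```

```text
clock: 6.13
tcp_pos: [0.5267, 0.3443, 0.4105]
orientation: [0.148, 3.127, 0.006]
contact_force: [11.6, -3.0, 7.0]
grip_width: 0.0104
t6.13 tcp [526.7 344.3 410.5] tip [527.5 344.5 337.5] y [0.094 0.996 0.004] z [ 0.011  0.003 -1.   ] F [11.6 -3.   7. ] M [-0.72 -2.23  0.1 ] w 10.4 j [-0.11  0.43 -0.79  1.5   0.31  1.33  0.55]
```

```bash
python3 -m handwheel '[[[0.001,0.0128,-0.0045,0,0,0,0.0],[0.001,0.0128,-0.005,0,0,0,0.0],[0.001,0.0128,-0.0055,0,0,0,0.0],[0.001,0.0128,-0.006,0,0,0,0.0]]]'
python3 - <<'E'
from h import *
st(); p,d,W=cloud("scene","e_scene")
E
```

```text
clock: 6.47
tcp_pos: [0.5311, 0.3971, 0.3906]
orientation: [0.147, 3.126, 0.012]
contact_force: [12.2, 0.2, 6.0]
grip_width: 0.0107
t6.47 tcp [531.1 397.1 390.6] tip [532.  397.6 317.6] y [0.094 0.996 0.009] z [ 0.013  0.007 -1.   ] F [12.2  0.2  6. ] M [-0.02 -2.54  0.07] w 10.7 j [-0.21  0.5  -0.78  1.45  0.36  1.33  0.47]
```

View pics/e_scene.png

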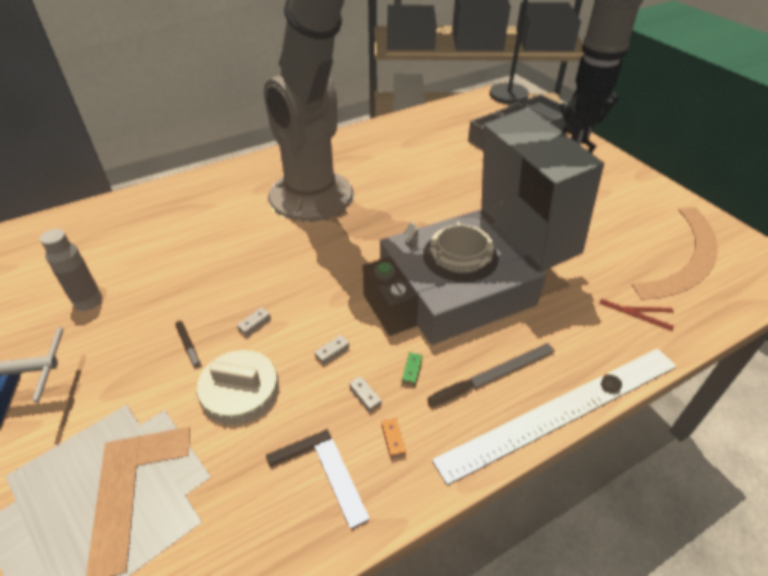

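```bash
python3 -m handwheel '[[[0.002,0.012,-0.009,0,0,0,0.0],[0.002,0.012,-0.0095,0,0,0,0.0],[0.0015,0.012,-0.0095,0,0,0,0.0],[0.001,0.0075,-0.006,0,0,0,0.0],[0,0.0065,-0.006,0,0,0,0.0],[0,0,0,0,0,0,0.0],[0,0,0,0,0,0,0.024],[0,0,0,0,0,0,0.024],[0,0,0,0,0,0,0.024]]]'
python3 - <<'E'
from h import *
st(); p,d,W=cloud("wrist","f_wrist")
E
```

```text
clock: 7.27
tcp_pos: [0.5342, 0.45, 0.3505]
orientation: [0.139, 3.132, 0.02]
contact_force: [6.3, 10.0, 5.7]
grip_width: 0.0237
t7.27 tcp [534.2 450.  350.5] tip [534.8 450.9 277.5] y [0.089 0.996 0.013] z [ 0.007  0.012 -1.   ] F [ 6.3 10.   5.7] M [ 1.59 -1.14  0.24] w 23.7 j [-0.3   0.58 -0.76  1.41  0.4   1.29  0.4 ]
```

View pics/f_wrist.png

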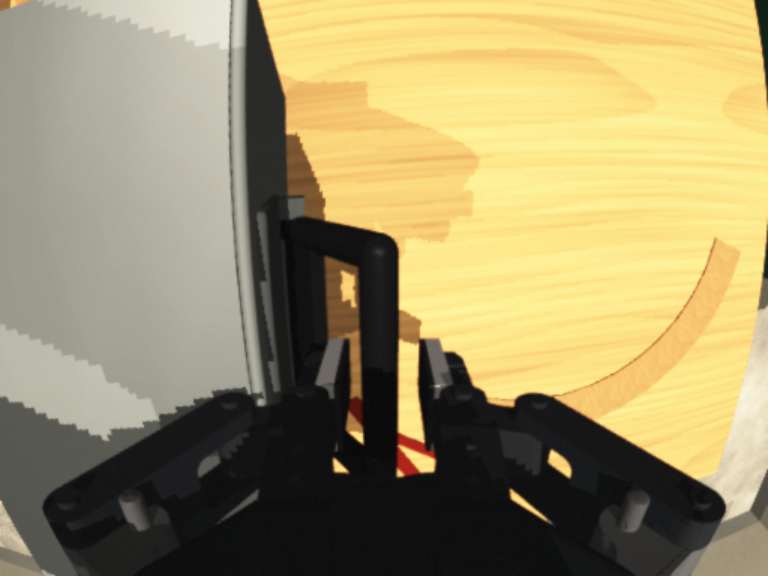

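```bash
python3 -m handwheel '[[[0,0.002,0,0,0,0,0.019],[0,0,0,0,0,0,0.019],[0,0,0.01,0,0,0,0.019],[0,0,0.02,0,0,0,0.019]]]'
python3 -c "
from h import *
st()"
```

```text
clock: 7.65
tcp_pos: [0.532, 0.4472, 0.3743]
orientation: [-0.14, -3.135, 0.004]
contact_force: [0.4, -0.7, 0.3]
grip_width: 0.0191
t7.65 tcp [532.  447.2 374.3] tip [531.7 447.  301.3] y [ 0.089  0.996 -0.003] z [-0.004 -0.002 -1.   ] F [ 0.4 -0.7  0.3] M [ 0.04 -0.02  0.01] w 19.1 j [-0.31  0.57 -0.76  1.37  0.39  1.36  0.41]
```

```bash
python3 -m handwheel '[[[0,0,0.04,0,0,0,0.03],[0,0,0.04,0,0,0,0.05],[0.0086,-0.04,0.005,0,0,0.02,0.05],[0.0086,-0.04,0,0,0,0.02,0.05],[0.0086,-0.04,0,0,0,0.02,0.05],[0.0086,-0.04,0,0,0,0.02,0.05],[0.0086,-0.04,0,0,0,0.02,0.05],[0.0086,-0.04,0,0,0,0.02,0.05],[0.0086,-0.04,0,0,0,0.02,0.05],[0.0086,-0.04,0,0,0,0.02,0.05]]]' 40
python3 -m handwheel '[[[0.0086,-0.04,-0.035,0,0,0.02,0.05],[0.0086,-0.04,-0.035,0,0,0.01,0.05],[0.0086,-0.04,-0.035,0,0,0,0.05],[0.0086,-0.04,-0.035,0,0,0,0.05],[0.0086,-0.04,-0.035,0,0,0,0.05],[0.0086,-0.04,-0.035,0,0,0,0.05],[0.0086,-0.04,-0.03,0,0,0,0.05],[0.0086,-0.038,-0.02,0,0,0,0.05],[0,0,0,0,0,0,0.05]]]'
python3 - <<'E'
from h import *
st()
p,d,W=cloud("top","g_top")
z=(W[...,2]>.014)&(W[...,2]<.04)&(W[...,0]>.3)&(W[...,0]<.85)&(W[...,1]>-.6)&(W[...,1]<.0)
k,l,s,c=cv2.connectedComponentsWithStats(z.astype(np.uint8))
for i in range(1,k):
    if s[i,4]>40: print(np.round(c[i]),rect(W,l==i),p[l==i].mean(0).round())
p,d,W=cloud("wrist","g_wrist")
z=(W[...,2]>.016)&(W[...,2]<.04)&(W[...,0]>.6)&(W[...,0]<.75)&(W[...,1]>-.25)&(W[...,1]<-.13)
print(rect(W,z))
E
```

```text
clock: 8.48
tcp_pos: [0.6012, 0.1258, 0.4616]
orientation: [0.112, -3.139, -0.0]
contact_force: [0.5, 0.6, -0.5]
grip_width: 0.0502
clock: 9.23
tcp_pos: [0.6549, -0.1377, 0.2494]
orientation: [0.139, -3.13, 0.006]
contact_force: [-1.1, -2.3, -0.7]
grip_width: 0.0499
t9.23 tcp [ 654.9 -137.7  249.4] tip [ 654.3 -138.   176.4] y [-0.089  0.996 -0.003] z [-0.008 -0.004 -1.   ] F [-1.1 -2.3 -0.7] M [-0.14  0.06  0.01] w 49.9 j [ 0.56  0.6  -0.65  1.58  0.4   1.1   1.46]
[248. 145.] (array([747.3, -47.8]), array([90.7, 23.6]), 89.9, array([17.2, 23.4, 29.3]), 198) [37. 34. 29.]
[346. 155.] (array([ 708.8, -346.4]), array([117.4,  24.4]), 83.9, array([14.9, 18.7, 22.8]), 237) [40. 37. 33.]
[259. 171.] (array([664.4, -80. ]), array([69.9, 28.1]), -45.1, array([18.2, 23. , 26.6]), 208) [ 62. 118.  62.]
[369. 210.] (array([ 536.7, -411.7]), array([153.5, 130.9]), 18.3, array([31.1, 35.4, 38.9]), 1445) [183. 182. 151.]
[388. 267.] (array([ 368.5, -453.7]), array([131.1,  17.5]), 1.7, array([14.6, 17.5, 21.9]), 216) [47. 44. 41.]
(array([ 692.3, -189. ]), array([117.9,  28.6]), 6.0, array([20.9, 22.3, 23.6]), 1749)
```

View pics/g_wrist.png

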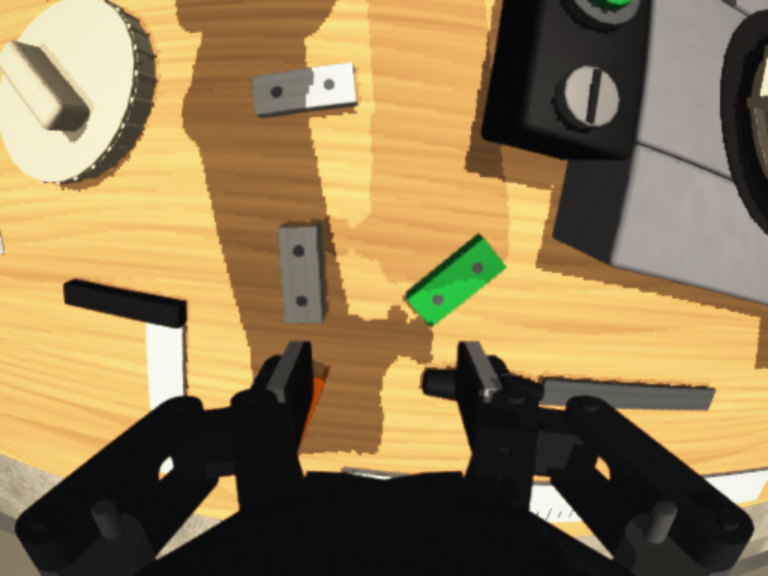

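View pics/g_top.png

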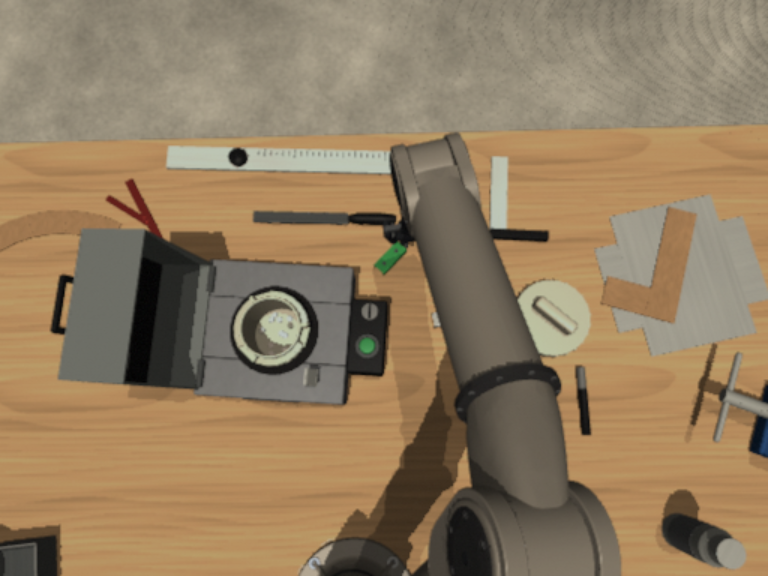

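```bash
python3 -m handwheel '[[[0.007,-0.027,-0.02,0,0,0.008,0.05],[0.007,-0.026,-0.02,0,0,0.008,0.05],[0,0,-0.025,0,0,0,0.05],[0,0,-0.025,0,0,0,0.05],[0,0,0,0,0,0,0.05]]]'
python3 - <<'E'
from h import *
st()
p,d,W=cloud("wrist","h_wrist")
z=(W[...,2]>.016)&(W[...,2]<.03)&(W[...,0]>.6)&(W[...,0]<.75)&(W[...,1]>-.25)&(W[...,1]<-.13)
k,l,s,c=cv2.connectedComponentsWithStats(z.astype(np.uint8))
for i in range(1,k):
    if s[i,4]>100: print(np.round(c[i]),rect(W,l==i),p[l==i].mean(0).round())
E
```

```text
clock: 9.75
tcp_pos: [0.6684, -0.1786, 0.1607]
orientation: [0.184, -3.129, -0.004]
contact_force: [-1.5, 0.8, -0.9]
grip_width: 0.05
t9.75 tcp [ 668.4 -178.6  160.7] tip [ 667.9 -178.4   87.7] y [-0.117  0.993  0.003] z [-0.007  0.002 -1.   ] F [-1.5  0.8 -0.9] M [0.03 0.08 0.05] w 50.0 j [ 0.57  0.73 -0.61  1.58  0.47  0.99  1.51]
[237. 198.] (array([ 668.8, -192.2]), array([70.6, 28.1]), 6.8, array([21.4, 22.4, 23.5]), 3341) [174. 167. 151.]
[235. 289.] (array([ 748.3, -184.7]), array([27.9, 10.4]), 73.9, array([18.2, 22.2, 23.3]), 255) [169.  67.   2.]
```

```bash
python3 -m handwheel '[[[0.0005,-0.0135,-0.01,0,0,0,0.05],[0,0,-0.03,0,0,0,0.05],[0,0,-0.025,0,0,0,0.05],[0,0,-0.018,0,0,0,0.05],[0,0,0,0,0,0,0.05],[0,0,0,0,0,0,0],[0,0,0,0,0,0,0],[0,0,0,0,0,0,0]]]' 50
python3 -c "
from h import *
st()"
```

```text
clock: 10.47
tcp_pos: [0.6728, -0.1937, 0.0845]
orientation: [-0.182, 3.132, -0.002]
contact_force: [1.1, -0.9, 0.6]
grip_width: 0.0264
t10.47 tcp [ 672.8 -193.7   84.5] tip [ 673.1 -193.8   11.5] y [-0.116  0.993 -0.001] z [ 0.004 -0.001 -1.   ] F [ 1.1 -0.9  0.6] M [-0.02 -0.1   0.  ] w 26.4 j [ 0.56  0.83 -0.56  1.6   0.54  0.87  1.48]
```

```bash
python3 -m handwheel '[[[0,0,0.03,0,0,0,0],[0,0,0.04,0,0,0,0],[0,0,0.04,0,0,0,0],[-0.01,0.02,0.035,0,0,0,0],[-0.01,0.02,0.03,0,0,0,0],[-0.0175,0.036,0,0,0,0,0],[-0.0175,0.036,0,0,0,0,0],[-0.0175,0.036,0,0,0,0,0],[-0.0175,0.036,0,0,0,0,0]]]'
python3 - <<'E'
from h import *
st()
p,d,W=cloud("wrist","i_wrist")
E
```

```text
clock: 11.22
tcp_pos: [0.5804, -0.008, 0.2586]
orientation: [-0.182, 3.133, -0.001]
contact_force: [0.6, 0.3, -1.0]
grip_width: 0.0263
t11.22 tcp [580.4  -8.  258.6] tip [580.7  -8.1 185.6] y [-0.116  0.993 -0.001] z [ 0.003 -0.001 -1.   ] F [ 0.6  0.3 -1. ] M [ 0.07  0.   -0.02] w 26.3 j [ 0.46  0.47 -0.73  1.8   0.36  1.01  1.28]
```

View pics/i_wrist.png

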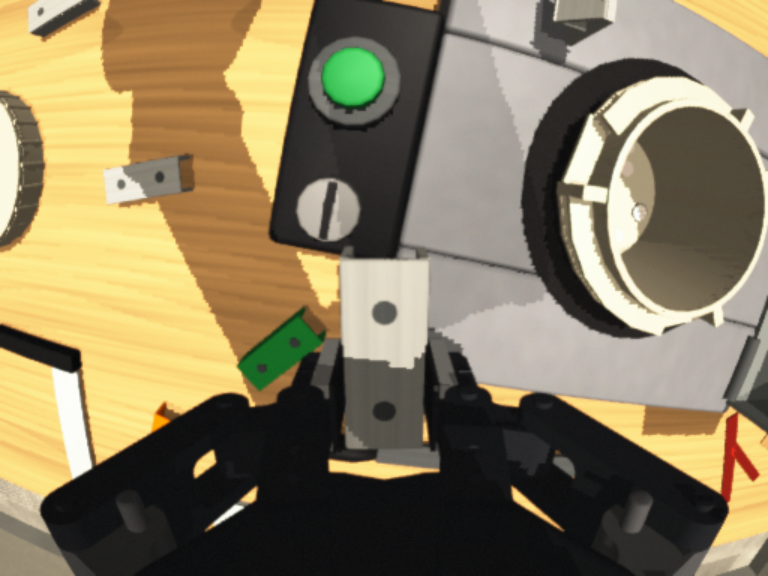

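```bash
python3 - <<'E'
from h import *
p,d,W=cloud("wrist")
m=(W[...,2]>.138)&(W[...,2]<.15)&(np.hypot(W[...,0]-.509,W[...,1]-.141)<.066)&(np.hypot(W[...,0]-.509,W[...,1]-.141)>.03)
q=W[m][:,:2]; print(len(q),np.percentile(W[m][:,2],[5,50,95]))
A=np.c_[2*q,np.ones(len(q))]; s=np.linalg.lstsq(A,(q**2).sum(1),rcond=None)[0]; print(s[:2],np.sqrt(s[2]+s[0]**2+s[1]**2))
E
python3 -m handwheel '[[[-0.018,0.037,0,0,0,0,0],[-0.018,0.037,0,0,0,0,0],[-0.018,0.037,0,0,0,0,0],[-0.014,0.037,0,0,0,0,0],[0,0,0,0,0,0,0]]]'
```

```text
3427 [0.1388717  0.14442312 0.14617093]
[0.50867962 0.13903601] 0.05428911373606711
clock: 11.73
tcp_pos: [0.5097, 0.1475, 0.2591]
orientation: [-0.202, 3.132, 0.007]
contact_force: [-0.4, 1.0, -1.3]
grip_width: 0.0265
```

```bash
python3 -m handwheel '[[[0.003,-0.007,-0.02,0,0,0,0],[0,0,-0.03,0,0,0,0],[0,0,-0.027,0,0,0,0],[0,0,0,0,0,0,0],[0,0,0,0,0,0,0.048],[0,0,0,0,0,0,0.048],[0,0,0,0,0,0,0.048],[0,0,0.03,0,0,0,0.048],[0,0,0.04,0,0,0,0.048],[0,0,0,0,0,0,0.048]]]'
python3 - <<'E'
from h import *
st()
p,d,W=cloud("wrist","j_wrist")
E
```

```text
clock: 12.57
tcp_pos: [0.5196, 0.1338, 0.2578]
orientation: [-0.183, 3.124, 0.004]
contact_force: [0.8, 0.9, 0.4]
grip_width: 0.0482
t12.57 tcp [519.6 133.8 257.8] tip [520.5 134.  184.8] y [-0.116  0.993  0.002] z [ 0.012  0.003 -1.   ] F [0.8 0.9 0.4] M [ 0.02 -0.08  0.03] w 48.2 j [ 0.26  0.4  -0.79  1.9   0.35  0.96  1.01]
```

View pics/j_wrist.png

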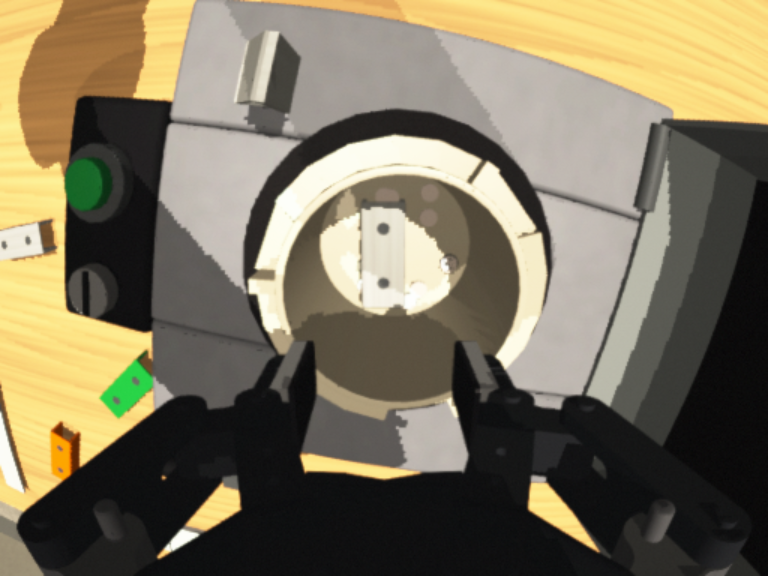

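```bash
python3 -m handwheel '[[[0.002,-0.034,0,0,0,-0.125,0.05],[0.002,-0.034,0,0,0,-0.125,0.05],[0.002,-0.034,0,0,0,-0.125,0.05],[0.002,-0.034,0,0,0,-0.125,0.05],[0.002,-0.034,0,0,0,-0.125,0.05],[0.002,-0.034,0,0,0,-0.125,0.05],[0.002,-0.034,0,0,0,-0.125,0.05],[0.002,-0.034,-0.015,0,0,-0.125,0.05],[0.002,-0.034,-0.02,0,0,-0.125,0.05],[0.002,-0.026,-0.025,0,0,-0.125,0.05]]]'
python3 -m handwheel '[[[0,0,-0.02,0,0,-0.125,0.05],[0,0,-0.02,0,0,-0.121,0.05],[0,0,0,0,0,0,0.05],[0,0,0,0,0,0,0.05]]]'
cat >> h.py <<'E'
def find(x,y,R=.07,zr=(.016,.03),name="wrist",save=None):
    p,d,W=cloud(name,save); st()
    z=(W[...,2]>zr[0])&(W[...,2]<zr[1])&(np.hypot(W[...,0]-x,W[...,1]-y)<R)
    k,l,s,c=cv2.connectedComponentsWithStats(z.astype(np.uint8))
    for i in range(1,k):
        if s[i,4]>80: print(np.round(c[i]),rect(W,l==i),p[l==i].mean(0).round())
E
python3 - <<'E'
from h import *
find(.540,-.1985,save="k_wrist")
E
```

```text
clock: 13.45
tcp_pos: [0.537, -0.2044, 0.1912]
orientation: [1.696, 2.638, -0.0]
contact_force: [-0.5, 0.2, 0.3]
grip_width: 0.0497
clock: 13.78
tcp_pos: [0.536, -0.2001, 0.1497]
orientation: [-1.993, -2.427, 0.001]
contact_force: [0.7, 0.7, 0.4]
grip_width: 0.0496
t13.83 tcp [ 536.8 -200.1  150.7] tip [ 536.9 -200.1   77.7] y [0.981 0.195 0.001] z [ 0.001 -0.    -1.   ] F [-0.8  0.3  0.1] M [ 0.01 -0.04 -0.04] w 49.9 j [ 0.49  0.52 -0.32  1.91  0.23  0.74  0.24]
[259. 204.] (array([ 538.5, -199.4]), array([70.3, 28.2]), -79.5, array([21.3, 22.4, 23.4]), 3752) [157. 151. 137.]
```

View pics/k_wrist.png

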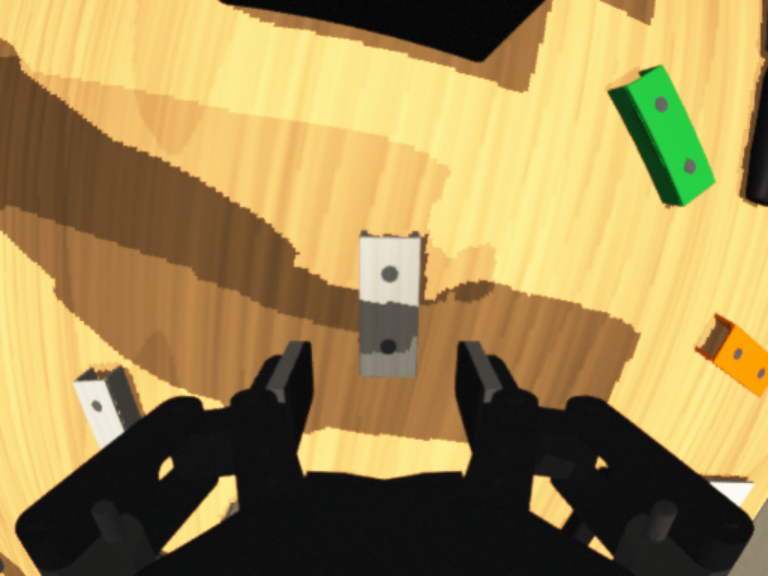

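The bracket is centred between the jaws (388,305). I'll go down and grasp it.

```bash
python3 -m handwheel '[[[0.0015,0.0005,-0.025,0,0,0,0.05],[0,0,-0.03,0,0,0,0.05],[0,0,-0.018,0,0,0,0.05],[0,0,0,0,0,0,0.05],[0,0,0,0,0,0,0],[0,0,0,0,0,0,0],[0,0,0,0,0,0,0],[0,0,0.02,0,0,0,0],[0,0,0.035,0,0,0,0],[0,0,0.04,0,0,0,0]]]' 50
python3 -c "
from h import *
st()"
```

```text
clock: 14.67
tcp_pos: [0.5367, -0.1998, 0.1726]
orientation: [-1.997, -2.422, 0.001]
contact_force: [0.6, -1.3, -1.0]
grip_width: 0.0269
t14.67 tcp [ 536.7 -199.8  172.6] tip [ 536.6 -199.7   99.6] y [ 0.982  0.191 -0.002] z [-0.002  0.001 -1.   ] F [ 0.6 -1.3 -1. ] M [-0.02 -0.07  0.  ] w 26.9 j [ 0.5   0.49 -0.33  1.9   0.21  0.79  0.25]
```

```bash
python3 -m handwheel '[[[0,0.015,0.035,0,0,0,0],[0,0.02,0.035,0,0,0,0],[-0.004,0.035,0.015,0,0,0,0],[-0.004,0.038,0,0,0,0,0],[-0.004,0.038,0,0,0,0,0],[-0.004,0.038,0,0,0,0,0],[-0.004,0.038,0,0,0,0,0],[-0.004,0.038,0,0,0,0,0],[-0.004,0.038,0,0,0,0,0],[-0.001,0.038,0,0,0,0,0]]]'
python3 -m handwheel '[[[0,0.004,0,0,0,0,0],[0,0,0,0,0,0,0]]]'
python3 -c "
from h import *
st()"
```

```text
clock: 15.5
tcp_pos: [0.5079, 0.1377, 0.2584]
orientation: [1.997, 2.422, 0.002]
contact_force: [0.9, -0.4, -0.8]
grip_width: 0.0269
clock: 15.67
tcp_pos: [0.5083, 0.1435, 0.2584]
orientation: [1.991, 2.429, 0.005]
contact_force: [0.4, -1.0, -1.5]
grip_width: 0.0267
t15.67 tcp [508.3 143.5 258.4] tip [508.5 143.6 185.4] y [0.981 0.196 0.003] z [ 0.003  0.002 -1.   ] F [ 0.4 -1.  -1.5] M [-0.09  0.03  0.03] w 26.7 j [ 0.02  0.33 -0.5   1.93  0.19  0.93 -0.37]
```

```bash
python3 -m handwheel '[[[0,-0.003,-0.03,0,0,0,0],[0,0,-0.03,0,0,0,0],[0,0,-0.018,0,0,0,0],[0,0,0,0,0,0,0],[0,0,0,0,0,0,0.048],[0,0,0,0,0,0,0.048],[0,0,0,0,0,0,0.048],[0,0,0.03,0,0,0,0.048],[0,0,0.04,0,0,0,0.048],[0,-0.02,0.008,0,0,0,0.048]]]'
python3 - <<'E'
from h import *
st()
p,d,W=cloud("wrist","l_wrist")
E
```

```text
clock: 16.5
tcp_pos: [0.5112, 0.122, 0.264]
orientation: [1.99, 2.425, 0.017]
contact_force: [2.2, 0.6, 1.6]
grip_width: 0.0483
t16.50 tcp [511.2 122.  264. ] tip [512.  122.4 191. ] y [0.981 0.195 0.012] z [ 0.011  0.005 -1.   ] F [2.2 0.6 1.6] M [ 0.08 -0.08  0.01] w 48.3 j [ 0.06  0.32 -0.5   1.93  0.19  0.93 -0.33]
```

View pics/l_wrist.png

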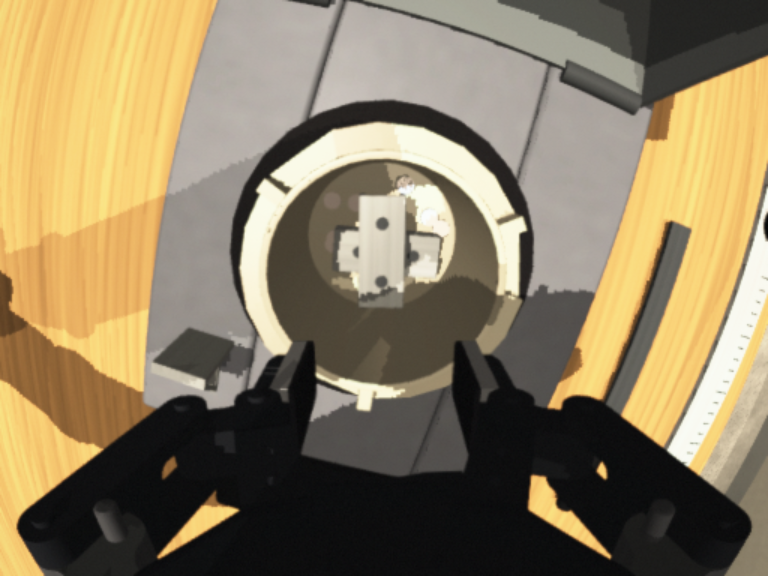

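```bash
python3 -m handwheel '[[[-0.0106,-0.036,0,0,0,0.012,0.05],[-0.0106,-0.036,0,0,0,0.012,0.05],[-0.0106,-0.036,0,0,0,0.012,0.05],[-0.0106,-0.036,0,0,0,0.012,0.05],[-0.0106,-0.036,0,0,0,0.012,0.05],[-0.0106,-0.036,0,0,0,0.012,0.05],[-0.0106,-0.036,0,0,0,0.012,0.05],[-0.0106,-0.036,-0.01,0,0,0.012,0.05],[-0.0106,-0.036,-0.015,0,0,0.012,0.05],[-0.0106,-0.036,-0.015,0,0,0.012,0.05]]]'
python3 -m handwheel '[[[-0.0106,-0.036,-0.015,0,0,0,0.05],[-0.0106,-0.036,-0.015,0,0,0,0.05],[0,0,-0.03,0,0,0,0.05],[0,0,0,0,0,0,0.05],[0,0,0,0,0,0,0.05]]]'
python3 - <<'E'
from h import *
find(.384,-.3115,save="m_wrist")
E
```

```text
clock: 17.38
tcp_pos: [0.4025, -0.2452, 0.2178]
orientation: [1.848, 2.536, 0.0]
contact_force: [1.1, -0.7, 0.1]
grip_width: 0.0499
clock: 17.8
tcp_pos: [0.3809, -0.315, 0.1565]
orientation: [-1.85, -2.536, -0.001]
contact_force: [0.7, -0.5, 0.4]
grip_width: 0.05
t17.85 tcp [ 382.1 -314.7  157.6] tip [ 382.1 -314.7   84.6] y [0.952 0.307 0.001] z [ 0.001  0.    -1.   ] F [0.9 0.3 0.7] M [ 0.   -0.02 -0.04] w 49.8 j [ 0.77  0.4  -0.25  2.09  0.16  0.67  0.73]
[258. 200.] (array([ 382.8, -313.4]), array([70.2, 27.8]), -71.2, array([21.3, 22.4, 23.4]), 3511) [99. 94. 84.]
```

View pics/m_wrist.png

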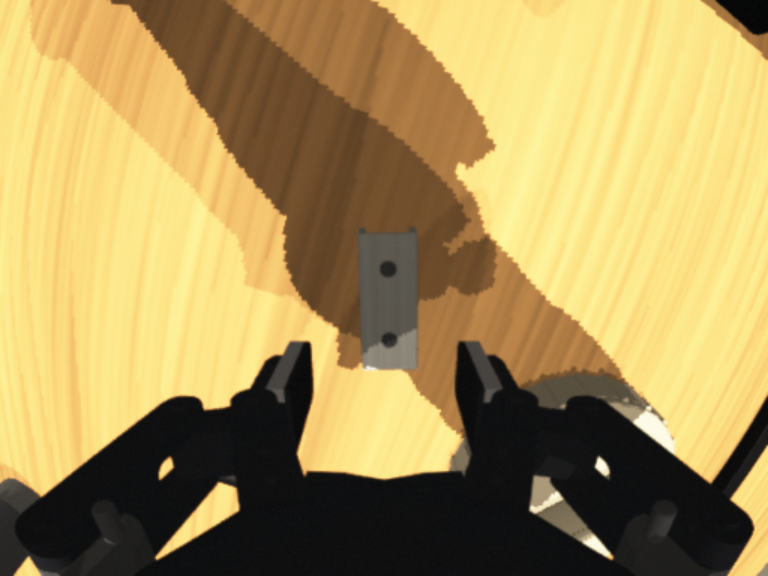

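```bash
python3 -m handwheel '[[[0.0005,0.001,-0.03,0,0,0.02,0.05],[0,0,-0.03,0,0,0,0.05],[0,0,-0.02,0,0,0,0.05],[0,0,0,0,0,0,0.05],[0,0,0,0,0,0,0],[0,0,0,0,0,0,0],[0,0,0,0,0,0,0],[0,0,0.02,0,0,0,0],[0,0,0.035,0,0,0,0],[0,0,0.04,0,0,0,0]]]' 50
python3 -m handwheel '[[[0.007,0.025,0.03,0,0,0,0],[0.009,0.028,0.025,0,0,0,0],[0.0106,0.036,0.015,0,0,0,0],[0.0106,0.037,0.01,0,0,0,0],[0.0106,0.037,0,0,0,0,0],[0.0106,0.037,0,0,0,0,0],[0.0106,0.037,0,0,0,0,0],[0.0106,0.037,0,0,0,0,0],[0.0106,0.037,0,0,0,0,0],[0,0,0,0,0,0,0]]]'
python3 - <<'E'
from h import *
st()
p,d,W=cloud("top","n_top")
E
```

```text
clock: 18.68
tcp_pos: [0.3813, -0.3134, 0.173]
orientation: [-1.823, -2.556, -0.0]
contact_force: [1.3, -0.9, -0.8]
grip_width: 0.0266
clock: 19.52
tcp_pos: [0.4741, 0.0053, 0.2542]
orientation: [1.81, 2.565, 0.01]
contact_force: [0.7, 0.8, -1.1]
grip_width: 0.0266
t19.52 tcp [474.1   5.3 254.2] tip [474.5   5.5 181.2] y [0.942 0.335 0.007] z [ 0.006  0.004 -1.   ] F [ 0.7  0.8 -1.1] M [0.02 0.02 0.  ] w 26.6 j [ 0.29  0.24 -0.49  2.05  0.15  0.87  0.06]
```

View pics/n_top.png

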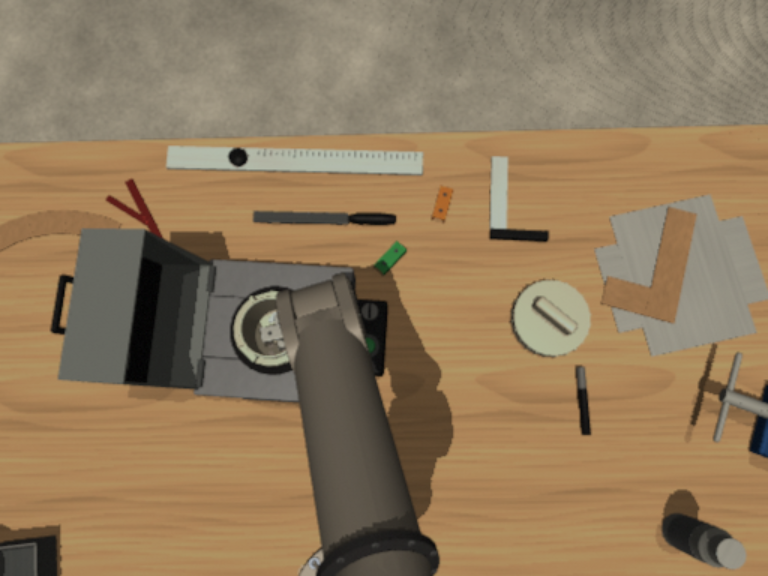

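```bash
python3 -m handwheel '[[[0.0088,0.0338,0,0,0,0,0],[0.0088,0.0338,0,0,0,0,0],[0.0088,0.0338,0,0,0,0,0],[0.0088,0.0338,0,0,0,0,0],[0,0,0,0,0,0,0],[0,0,0,0,0,0,0]]]'
python3 -c "
from h import *
st()"
```

```text
clock: 20.07
tcp_pos: [0.5075, 0.1334, 0.2528]
orientation: [1.821, 2.559, 0.002]
contact_force: [-0.7, -0.6, -0.3]
grip_width: 0.027
t20.07 tcp [507.5 133.4 252.8] tip [507.6 133.5 179.8] y [0.945 0.328 0.002] z [ 0.001  0.001 -1.   ] F [-0.7 -0.6 -0.3] M [-0.07  0.03 -0.01] w 27.0 j [ 0.06  0.34 -0.53  1.94  0.21  0.92 -0.24]
```

```bash
python3 -m handwheel '[[[0.002,0.007,-0.03,0,0,0,0],[0,0,-0.03,0,0,0,0],[0,0,-0.012,0,0,0,0],[0,0,0,0,0,0,0],[0,0,0,0,0,0,0.048],[0,0,0,0,0,0,0.048],[0,0,0,0,0,0,0.048],[0,0,0.03,0,0,0,0.048],[0,0,0.04,0,0,0,0.048],[0,-0.02,0.008,0,0,0,0.048]]]'
python3 - <<'E'
from h import *
st()
p,d,W=cloud("wrist","o_wrist")
m=(np.hypot(W[...,0]-.509,W[...,1]-.14)<.05)
print(np.nanpercentile(W[m][:,2],[2,50,90,98]))
# features of neck: points outside
E
```

```text
clock: 20.9
tcp_pos: [0.5117, 0.1242, 0.2648]
orientation: [1.815, 2.558, 0.016]
contact_force: [1.7, 2.2, 0.5]
grip_width: 0.0479
t20.90 tcp [511.7 124.2 264.8] tip [512.4 124.6 191.8] y [0.944 0.33  0.011] z [ 0.01   0.005 -1.   ] F [1.7 2.2 0.5] M [-0.   -0.1  -0.03] w 47.9 j [ 0.09  0.32 -0.53  1.93  0.2   0.93 -0.2 ]
[0.02493193 0.26937087 0.29225817 0.29564833]
```

View pics/o_wrist.png

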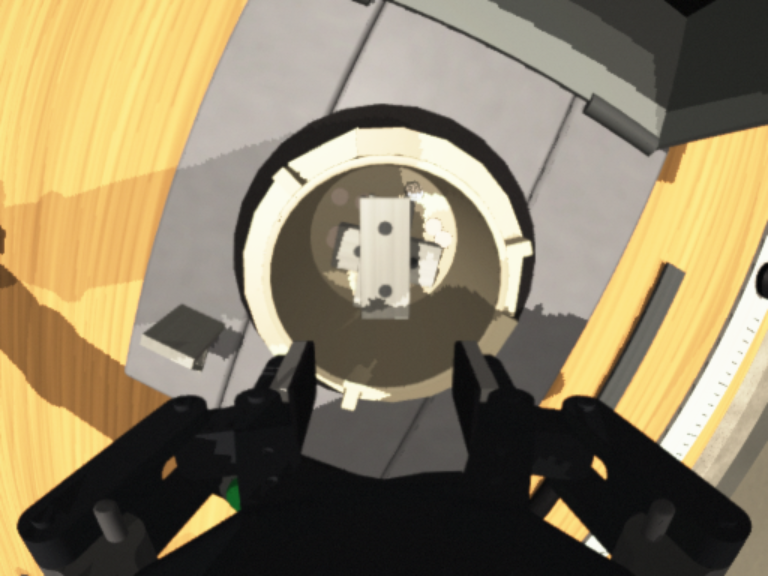

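```bash
python3 -m handwheel '[[[0.0015,-0.0374,0,0,0,-0.118,0.05],[0.0015,-0.0374,0,0,0,-0.118,0.05],[0.0015,-0.0374,0,0,0,-0.118,0.05],[0.0015,-0.0374,0,0,0,-0.118,0.05],[0.0015,-0.0374,0,0,0,-0.118,0.05],[0.0015,-0.0374,0,0,0,-0.118,0.05],[0.0015,-0.0374,0,0,0,-0.118,0.05],[0.0015,-0.0374,0,0,0,-0.118,0.05],[0.0015,-0.0374,0,0,0,-0.118,0.05],[0.0015,-0.0374,-0.01,0,0,0,0.05]]]'
python3 -m handwheel '[[[0.0015,-0.0374,-0.015,0,0,0,0.05],[0.0015,-0.0374,-0.015,0,0,0,0.05],[0.0015,-0.0374,-0.015,0,0,0,0.05],[0.0015,-0.0374,-0.01,0,0,0,0.05],[0,0,0,0,0,0,0.05],[0,0,0,0,0,0,0.05]]]'
python3 - <<'E'
from h import *
find(.532,-.399,zr=(.066,.085),save="p_wrist")
find(.532,-.399,R=.09,zr=(.027,.045))
E
```

```text
clock: 21.78
tcp_pos: [0.5254, -0.2572, 0.2505]
orientation: [2.869, 1.27, 0.005]
contact_force: [1.4, -0.1, 0.0]
grip_width: 0.0503
clock: 22.28
tcp_pos: [0.5289, -0.4075, 0.1922]
orientation: [2.872, 1.273, -0.002]
contact_force: [-0.6, 0.7, 0.3]
grip_width: 0.0497
t22.33 tcp [ 530.1 -405.   192.8] tip [ 530.1 -405.   119.8] y [ 0.743 -0.669 -0.   ] z [ 0.  0. -1.] F [0.4 0.  0. ] M [-0.01 -0.08 -0.02] w 49.9 j [ 0.64  0.58 -0.12  1.66  0.08  0.91 -0.24]
[250. 195.] (array([ 531.5, -399.4]), array([90.5, 23.7]), 48.6, array([70.8, 74.7, 76. ]), 4366) [135. 124.  99.]
t22.38 tcp [ 530.8 -403.7  193.3] tip [ 530.9 -403.6  120.3] y [ 0.745 -0.667  0.   ] z [ 0.001  0.001 -1.   ] F [0.3 0.6 0.9] M [ 0.07 -0.05 -0.01] w 50.6 j [ 0.64  0.58 -0.12  1.66  0.08  0.91 -0.24]
[253. 177.] (array([ 532.5, -398.9]), array([153.5, 152.5]), -84.4, array([34. , 35.2, 36.2]), 20285) [171. 160. 136.]
```

View pics/p_wrist.png

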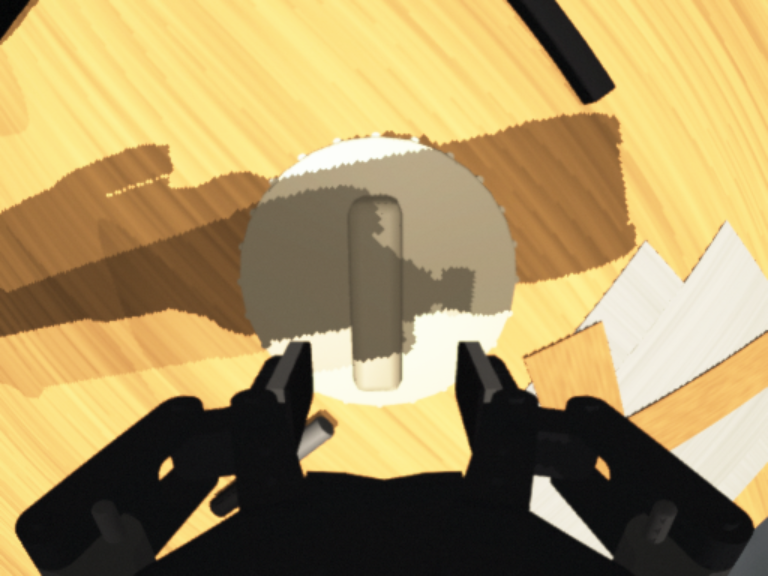

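```bash
python3 -m handwheel '[[[0,0.002,-0.02,0,0,0.008,0.05],[0,0,-0.02,0,0,0,0.05],[0,0,-0.02,0,0,0,0.05],[0,0,0,0,0,0,0.05],[0,0,0,0,0,0,0.05]]]'
python3 -c "
from h import *
st()"
```

```text
clock: 22.8
tcp_pos: [0.5308, -0.4006, 0.1329]
orientation: [-2.861, -1.295, 0.0]
contact_force: [-0.3, -0.9, 1.1]
grip_width: 0.0502
t22.80 tcp [ 530.8 -400.6  132.9] tip [ 530.7 -400.5   59.9] y [ 0.751 -0.66  -0.001] z [-0.001  0.001 -1.   ] F [-0.3 -0.9  1.1] M [-0.01 -0.   -0.03] w 50.2 j [ 0.64  0.65 -0.12  1.7   0.1   0.8  -0.25]
```

```bash
python3 -m handwheel '[[[0.001,0.0013,-0.011,0,0,0,0.05],[0,0,-0.009,0,0,0,0.05],[0,0,0,0,0,0,0.05],[0,0,0,0,0,0,0],[0,0,0,0,0,0,0],[0,0,0,0,0,0,0],[0,0,0,0,0,0,0]]]' 70
python3 -c "
from h import *
st()"
```

```text
clock: 23.38
tcp_pos: [0.5315, -0.4013, 0.1132]
orientation: [2.863, 1.292, 0.001]
contact_force: [-0.7, 1.2, 0.9]
grip_width: 0.0231
t23.38 tcp [ 531.5 -401.3  113.2] tip [ 531.6 -401.4   40.2] y [ 0.75  -0.662  0.001] z [ 0.001 -0.    -1.   ] F [-0.7  1.2  0.9] M [ 0.05  0.11 -0.04] w 23.1 j [ 0.63  0.68 -0.11  1.7   0.1   0.77 -0.25]
```

```bash
python3 -m handwheel '[[[0,0,0.02,0,0,0,0],[0,0,0.03,0,0,0,0],[0,0,0.04,0,0,0,0],[0,0.01,0.035,0,0,0,0],[0,0.02,0.03,0,0,0,0],[-0.0015,0.03,0.025,0,0,0,0],[-0.0015,0.036,0.01,0,0,0,0],[-0.0015,0.038,0,0,0,0,0],[-0.0015,0.038,0,0,0,0,0],[-0.0015,0.038,0,0,0,0,0]]]'
python3 -m handwheel '[[[-0.0017,0.038,0,0,0,0,0],[-0.0017,0.038,0,0,0,0,0],[-0.0017,0.038,0,0,0,0,0],[-0.0017,0.038,0,0,0,0,0],[-0.0017,0.038,0,0,0,0,0],[-0.0017,0.038,0,0,0,0,0],[-0.0017,0.038,0,0,0,0,0],[-0.0017,0.03,0,0,0,0,0],[0,0,0,0,0,0,0],[0,0,0,0,0,0,0]]]'
python3 - <<'E'
from h import *
st(); p,d,W=cloud("wrist","q_wrist"); cloud("scene","q_scene")
E
```

```text
clock: 24.22
tcp_pos: [0.523, -0.1896, 0.3027]
orientation: [2.864, 1.292, -0.0]
contact_force: [0.7, 1.3, -3.2]
grip_width: 0.0234
clock: 25.05
tcp_pos: [0.5095, 0.1069, 0.3025]
orientation: [-2.86, -1.299, 0.001]
contact_force: [-0.4, -1.1, -4.4]
grip_width: 0.0233
t25.05 tcp [509.5 106.9 302.5] tip [509.5 106.9 229.5] y [ 0.753 -0.658 -0.001] z [-0.001  0.    -1.   ] F [-0.4 -1.1 -4.4] M [-0.09 -0.04 -0.03] w 23.3 j [-0.    0.25 -0.38  1.9   0.11  1.01 -1.15]
```

View pics/q_wrist.png

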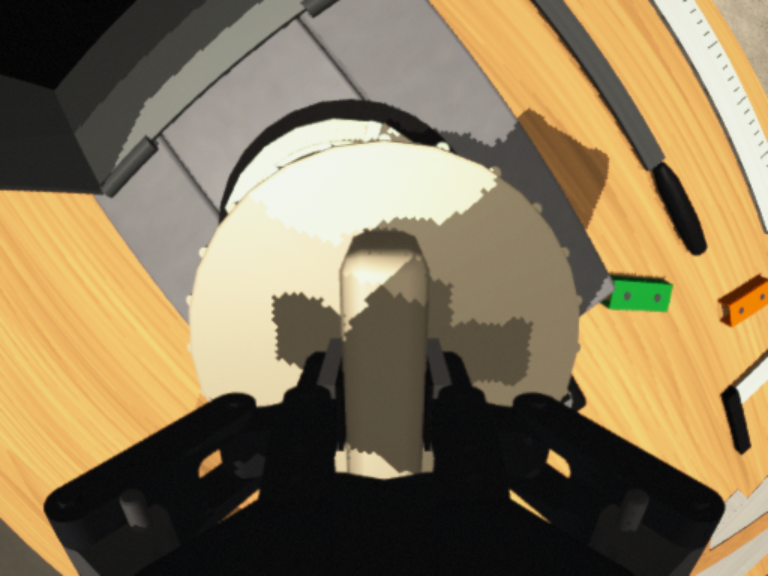

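View pics/q_scene.png

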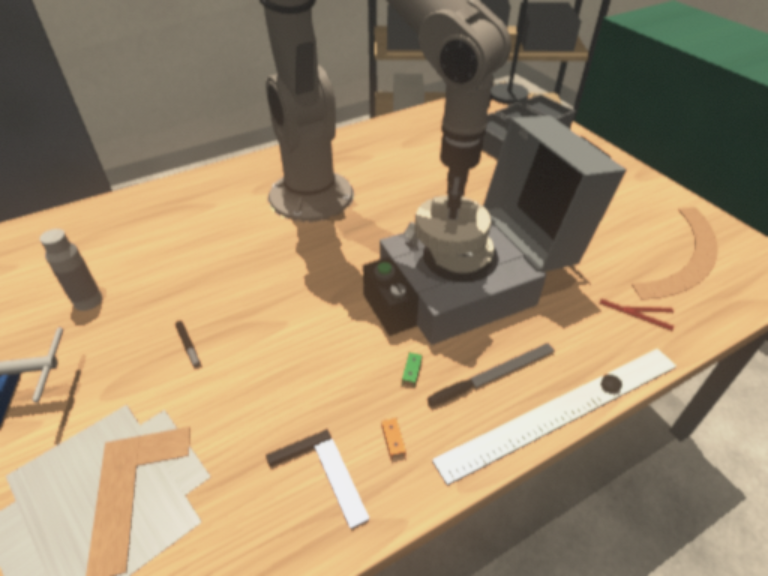

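```bash
cat >> h.py <<'E'
def fitlid(z0,x,y):
    p,d,W=cloud("wrist"); T=toolT()
    m=(abs(W[...,2]-z0)<.008)&(np.hypot(W[...,0]-x,W[...,1]-y)<.095)
    q=W[m]; A=np.c_[q[:,:2]-[x,y],np.ones(len(q))]; pl=np.linalg.lstsq(A,q[:,2],rcond=None)[0]
    print("disc plane slope",pl[:2].round(4),"z",pl[2].round(4))
    ang=np.arctan2(q[:,1]-y,q[:,0]-x); rr=np.hypot(q[:,1]-y,q[:,0]-x); E=[]
    for a in np.arange(-np.pi,np.pi,.07):
        s=(abs(ang-a)<.035)
        if s.sum()>30:
            R=np.percentile(rr[s],99)
            if R>.068: E.append([x+R*np.cos(a),y+R*np.sin(a)])
    E=np.array(E); s=np.linalg.lstsq(np.c_[2*E,np.ones(len(E))],(E**2).sum(1),rcond=None)[0]
    R=np.sqrt(s[2]+s[0]**2+s[1]**2); print("edge n",len(E),"centre",s[:2].round(4),"R",R.round(4))
    from scipy.optimize import least_squares
    o=least_squares(lambda c:np.hypot(E[:,0]-c[0],E[:,1]-c[1])-.076,[x,y],loss="soft_l1",f_scale=.001).x
    print("fixed R centre",o.round(4),"rel tcp",(o-T[:2,3]).round(4)); return o
E
python3 - <<'E'
from h import *
st(); T=toolT(); fitlid(T[2,3]-.078,T[0,3],T[1,3]); st()
# bowl features from scene/top
p,d,W=cloud("top")
E
```

```text
t25.15 tcp [510.  103.7 302.3] tip [510.  103.6 229.3] y [ 0.749 -0.662  0.   ] z [-0.001 -0.001 -1.   ] F [-0.1 -0.8 -4.6] M [-0.01 -0.02 -0.03] w 23.3 j [-0.    0.25 -0.37  1.9   0.11  1.01 -1.15]
disc plane slope [-0.0013 -0.0012] z 0.2242
edge n 55 centre [0.5111 0.1042] R 0.0752
fixed R centre [0.5103 0.1034] rel tcp [0.0001 0.0002]
t25.20 tcp [510.2 103.2 302.3] tip [510.2 103.1 229.3] y [ 0.748 -0.663  0.   ] z [-0.001 -0.001 -1.   ] F [ 0.4 -0.8 -3.1] M [-0.03 -0.04 -0.04] w 23.3 j [-0.    0.25 -0.37  1.9   0.11  1.01 -1.15]
```

```bash
python3 -m handwheel '[[[-0.0005,0.0185,0,0,0,0,0],[-0.0005,0.0185,0,0,0,0,0],[0,0,0,0,0,0,0],[0,0,0,0,0,0,0],[0,0,0,0,0,0,0],[0,0,0,0,0,0,0]]]'
python3 -c "
from h import *
st()"
```

```text
clock: 25.75
tcp_pos: [0.5095, 0.1402, 0.3025]
orientation: [2.864, 1.289, -0.001]
contact_force: [-0.2, 0.4, -3.9]
grip_width: 0.0232
t25.75 tcp [509.5 140.2 302.5] tip [509.4 140.1 229.5] y [ 0.748 -0.663  0.   ] z [-0.    -0.001 -1.   ] F [-0.2  0.4 -3.9] M [0.01 0.01 0.04] w 23.2 j [-0.06  0.27 -0.39  1.88  0.12  1.01 -1.22]
```

```bash
python3 -m handwheel '[[[0,0,-0.02,0,0,0,0],[0,0,-0.014,0,0,0,0],[0,0,-0.004,0,0,0,0],[0,0,0,0,0,0,0],[0,0,0,0,0,0,0]]]'
python3 -m handwheel '[[[0,0,-0.003,0,0,0,0],[0,0,-0.003,0,0,0,0],[0,0,-0.002,0,0,0,0],[0,0,0,0,0,0,0]]]'
python3 -m handwheel '[[[0,0,-0.002,0,0,0,0],[0,0,-0.002,0,0,0,0],[0,0,-0.002,0,0,0,0],[0,0,0,0,0,0,0]]]'
python3 -c "
from h import *
st()"
```

```text
clock: 26.17
tcp_pos: [0.5096, 0.1414, 0.2651]
orientation: [2.864, 1.291, 0.0]
contact_force: [0.6, 0.3, -2.5]
grip_width: 0.0231
clock: 26.5
tcp_pos: [0.5091, 0.1417, 0.2565]
orientation: [2.863, 1.292, -0.001]
contact_force: [-0.7, 0.3, -3.6]
grip_width: 0.0229
clock: 26.83
tcp_pos: [0.509, 0.1417, 0.2502]
orientation: [-2.863, -1.292, 0.001]
contact_force: [0.9, -0.3, -3.4]
grip_width: 0.0237
t26.83 tcp [509.  141.7 250.2] tip [509.  141.7 177.2] y [ 0.75  -0.662 -0.   ] z [-0.001 -0.    -1.   ] F [ 0.9 -0.3 -3.4] M [-0.03 -0.   -0.01] w 23.7 j [-0.07  0.33 -0.39  1.94  0.15  0.91 -1.25]
```

```bash
python3 -m handwheel '[[[0,-0.001,-0.002,0,0,0,0],[0,0,-0.002,0,0,0,0],[0,0,0,0,0,0,0]]]'
python3 -m handwheel '[[[0,0,-0.002,0,0,0,0],[0,0,-0.001,0,0,0,0],[0,0,0,0,0,0,0]]]'
python3 -c "
from h import *
st()"
```

```text
clock: 27.08
tcp_pos: [0.5091, 0.1406, 0.2463]
orientation: [-2.864, -1.292, 0.001]
contact_force: [0.2, 0.8, -4.0]
grip_width: 0.0233
clock: 27.33
tcp_pos: [0.5091, 0.1408, 0.2435]
orientation: [-2.863, -1.292, 0.001]
contact_force: [-0.1, -0.0, -3.7]
grip_width: 0.0235
t27.33 tcp [509.1 140.8 243.5] tip [509.1 140.7 170.5] y [ 0.75  -0.662 -0.   ] z [-0. -0. -1.] F [-0.1 -0.  -3.7] M [ 0.01 -0.01 -0.03] w 23.5 j [-0.07  0.33 -0.38  1.94  0.16  0.89 -1.26]
```

```bash
python3 -m handwheel '[[[0,0,-0.0015,0,0,0,0],[0,0,-0.0015,0,0,0,0],[0,0,0,0,0,0,0]]]'
python3 -c "
from h import *
st()"
```

```text
clock: 27.58
tcp_pos: [0.5091, 0.1407, 0.2404]
orientation: [-2.863, -1.292, 0.001]
contact_force: [-0.9, 0.3, -4.1]
grip_width: 0.0236
t27.58 tcp [509.1 140.7 240.4] tip [509.1 140.7 167.4] y [ 0.75  -0.662 -0.   ] z [-0. -0. -1.] F [-0.9  0.3 -4.1] M [-0.01  0.03 -0.01] w 23.6 j [-0.07  0.34 -0.38  1.95  0.16  0.89 -1.26]
```

```bash
python3 -m handwheel '[[[0,0,-0.0015,0,0,0,0],[0,0,-0.0015,0,0,0,0],[0,0,0,0,0,0,0]]]'
python3 - <<'E'
from h import *
st(); T=toolT(); fitlid(T[2,3]-.078,T[0,3],T[1,3]); cloud("wrist","r_wrist"); cloud("scene","r_scene")
E
```

```text
clock: 27.83
tcp_pos: [0.5092, 0.1407, 0.2374]
orientation: [-2.864, -1.292, 0.001]
contact_force: [0.3, 0.0, -4.4]
grip_width: 0.0231
t27.83 tcp [509.2 140.7 237.4] tip [509.1 140.7 164.4] y [ 0.75  -0.662 -0.   ] z [-0. -0. -1.] F [ 0.3  0.  -4.4] M [ 0.02 -0.02 -0.02] w 23.1 j [-0.07  0.34 -0.38  1.95  0.16  0.88 -1.26]
disc plane slope [-0.0004 -0.0003] z 0.1594
edge n 55 centre [0.5102 0.1413] R 0.0752
fixed R centre [0.5095 0.1404] rel tcp [ 0.0003 -0.0004]
```

View pics/r_scene.png

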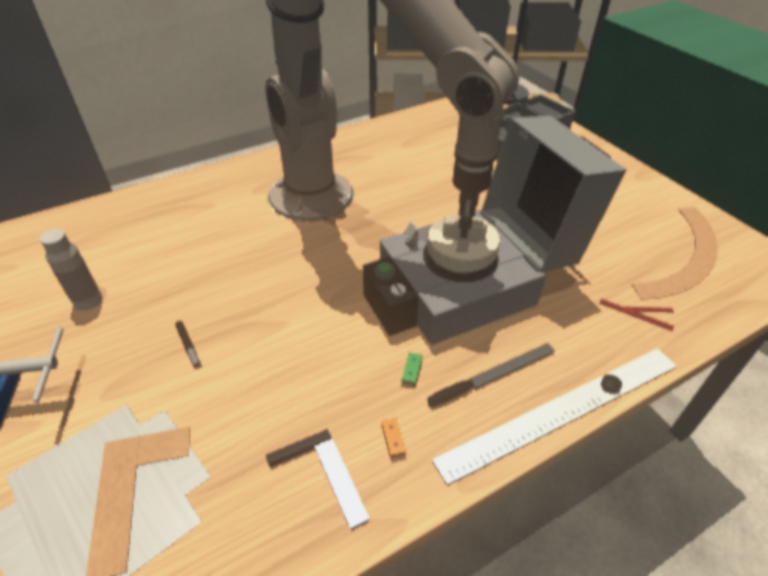

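```bash
python3 -m handwheel '[[[0,0,-0.001,0,0,0,0],[0,0,-0.001,0,0,0,0],[0,0,0,0,0,0,0]]]'
python3 -m handwheel '[[[0,0,-0.001,0,0,0,0],[0,0,0,0,0,0,0]]]'
python3 -c "
from h import *
st()"
```

```text
clock: 28.23
tcp_pos: [0.5095, 0.1409, 0.2371]
orientation: [2.863, 1.292, 0.001]
contact_force: [-4.1, -1.8, 7.8]
grip_width: 0.0235
clock: 28.4
tcp_pos: [0.5095, 0.141, 0.237]
orientation: [2.863, 1.292, 0.001]
contact_force: [-5.8, -2.7, 16.0]
grip_width: 0.0231
t28.40 tcp [509.5 141.  237. ] tip [509.6 141.  164. ] y [ 0.75  -0.662  0.001] z [ 0.001 -0.    -1.   ] F [-5.8 -2.7 16. ] M [-0.56  1.64  0.  ] w 23.1 j [-0.07  0.34 -0.38  1.95  0.16  0.88 -1.26]
```

```bash
python3 -m handwheel '[[[0,0,0.0015,0,0,0,0],[0,0,0,0,0,0,0.045],[0,0,0,0,0,0,0.045],[0,0,0.02,0,0,0,0.045],[0,0,0.035,0,0,0.12,0.045],[0,0,0.005,0,0,0.125,0.045],[0,0,0,0,0,0.125,0.045],[0,0,0,0,0,0.125,0.045],[0,0,0,0,0,0.125,0.045],[0,0,0,0,0,0,0.045]]]' 60
python3 - <<'E'
from h import *
st(); fitlid(.159,.509,.1405);  cloud("wrist","s_wrist")
E
```

```text
clock: 29.23
tcp_pos: [0.5095, 0.1408, 0.2963]
orientation: [2.328, 2.109, 0.001]
contact_force: [-0.9, 0.4, -0.2]
grip_width: 0.0452
t29.23 tcp [509.5 140.8 296.3] tip [509.6 140.8 223.3] y [ 0.995 -0.099  0.001] z [ 0.001  0.    -1.   ] F [-0.9  0.4 -0.2] M [-0.03  0.06 -0.03] w 45.2 j [ 0.03  0.29 -0.5   1.89  0.16  1.01 -0.64]
disc plane slope [ 0.001  -0.0005] z 0.1592
edge n 77 centre [0.5104 0.141 ] R 0.0755
fixed R centre [0.5105 0.1409] rel tcp [0.001  0.0001]
```

View pics/s_wrist.png

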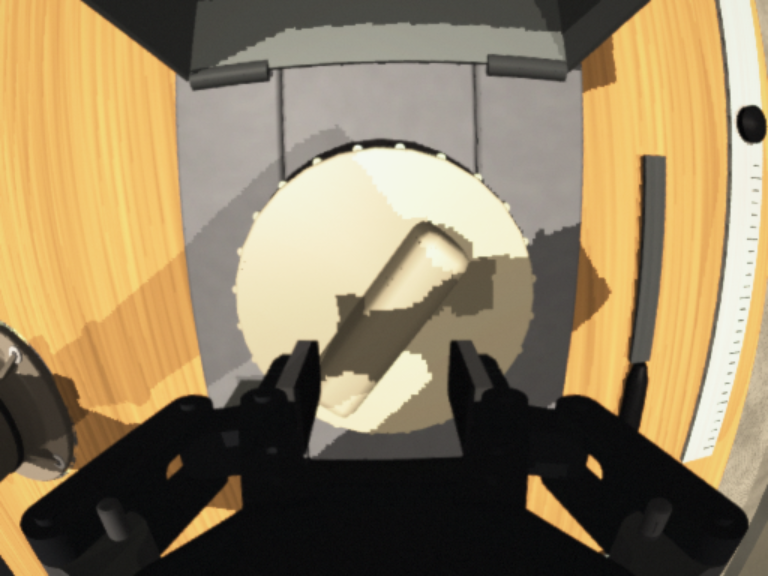

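```bash
python3 -m handwheel '[[[0,0,0,0,0,0.12,0.045],[0,0,0,0,0,0.12,0.045],[0,0,0,0,0,0.12,0.045],[0,0,0,0,0,0.12,0.045],[0,0,0,0,0,0.12,0.045],[0,0,0,0,0,0.12,0.045],[0,0,0,0,0,0.12,0.045],[0,0,0,0,0,0.12,0.045],[0,0,0,0,0,0.12,0.045],[0,0,0,0,0,0.12,0.045]]]'
python3 -m handwheel '[[[0,0,0,0,0,0.12,0.045],[0,0,0,0,0,0.12,0.045],[0,0,0,0,0,0.12,0.045],[0,0,0,0,0,0.12,0.045],[0,0,0,0,0,0.12,0.045],[0,0,0,0,0,0.12,0.045],[0,0,0,0,0,0.12,0.045],[0,0,0,0,0,0.12,0.045],[0,0,0,0,0,0.12,0.045],[0,0,0,0,0,0.12,0.045]]]'
python3 -m handwheel '[[[0,0,0,0,0,0.119,0.045],[0,0,0,0,0,0,0.045],[0,0,0,0,0,0,0.045]]]'
python3 - <<'E'
from h import *
find(.5095,.1405,zr=(.19,.21)); fitlid(.159,.509,.1405)
E
```

```text
clock: 30.17
tcp_pos: [0.5094, 0.1408, 0.2961]
orientation: [0.734, 3.055, 0.0]
contact_force: [0.6, -0.1, -0.6]
grip_width: 0.0448
clock: 31.0
tcp_pos: [0.5094, 0.1408, 0.2961]
orientation: [1.119, -2.936, 0.0]
contact_force: [-0.0, 0.7, 0.2]
grip_width: 0.0451
clock: 31.25
tcp_pos: [0.5093, 0.1407, 0.296]
orientation: [1.28, -2.869, -0.001]
contact_force: [0.5, 0.1, -0.6]
grip_width: 0.0447
t31.30 tcp [509.4 140.7 296.1] tip [509.3 140.7 223.1] y [-0.744  0.668  0.   ] z [-0.  0. -1.] F [ 0.1  0.5 -0.6] M [ 0.03  0.03 -0.05] w 45.2 j [ 0.4   0.4  -0.98  1.86  0.38  1.08  1.68]
[256. 214.] (array([509.4, 140. ]), array([89.9, 24.2]), 48.8, array([194.6, 198.8, 200.1]), 5130) [173. 160. 130.]
disc plane slope [0.0013 0.0008] z 0.1593
edge n 79 centre [0.51   0.1405] R 0.0755
fixed R centre [0.5102 0.1407] rel tcp [ 0.0009 -0.0001]
```

```bash
python3 -m handwheel '[[[0,-0.0005,-0.02,0,0,0,0.045],[0,0,-0.02,0,0,0,0.045],[0,0,-0.0175,0,0,0,0.045],[0,0,0,0,0,0,0.03],[0,0,0,0,0,0,0.026],[0,0,0,0,0,0,0.026]]]' 30
python3 -m handwheel '[[[0,0,0,0,0,-0.1,0.026],[0,0,-0.0005,0,0,-0.1,0.026],[0,0,-0.0005,0,0,-0.1,0.026],[0,0,-0.0005,0,0,-0.1,0.026],[0,0,-0.0005,0,0,-0.1,0.026],[0,0,0,0,0,0,0.026]]]'
python3 - <<'E'
from h import *
st(); fitlid(.157,.509,.1405); find(.5095,.1405,zr=(.185,.21))
E
```

```text
clock: 31.85
tcp_pos: [0.5097, 0.1408, 0.2397]
orientation: [-1.286, 2.865, -0.0]
contact_force: [0.5, 0.3, 0.8]
grip_width: 0.026
clock: 32.35
tcp_pos: [0.51, 0.1408, 0.2383]
orientation: [-0.533, 3.093, -0.0]
contact_force: [0.3, -0.4, 0.4]
grip_width: 0.026
t32.35 tcp [510.  140.8 238.3] tip [510.2 140.8 165.3] y [-0.334  0.942 -0.001] z [ 0.003  0.    -1.   ] F [ 0.3 -0.4  0.4] M [-0.   -0.01  0.04] w 26.0 j [ 0.27  0.43 -0.82  1.93  0.39  0.94  1.17]
disc plane slope [ 0.0029 -0.0022] z 0.1578
edge n 55 centre [0.5104 0.1405] R 0.0752
fixed R centre [0.5114 0.141 ] rel tcp [0.0015 0.0002]
t32.45 tcp [509.7 140.7 237.8] tip [509.8 140.7 164.8] y [-0.341  0.94  -0.   ] z [ 0.002  0.    -1.   ] F [-0.2 -0.6 -0.1] M [ 0.03  0.02 -0.03] w 25.9 j [ 0.27  0.43 -0.82  1.93  0.39  0.94  1.18]
[254. 243.] (array([502.4, 138.1]), array([74.1, 50.5]), 45.8, array([190.8, 197.3, 203.8]), 10246) [138. 128. 104.]
```

```bash
python3 -m handwheel '[[[0,0,-0.0005,0,0,-0.1,0.026],[0,0,-0.0005,0,0,-0.1,0.026],[0,0,-0.0005,0,0,-0.1,0.026],[0,0,-0.0005,0,0,-0.1,0.026],[0,0,-0.0005,0,0,-0.1,0.026],[0,0,0,0,0,0,0.026]]]'
python3 - <<'E'
from h import *
st(); fitlid(.155,.509,.1405)
E
python3 -m handwheel '[[[0,0,-0.0005,0,0,-0.08,0.026],[0,0,-0.0005,0,0,-0.08,0.026],[0,0,0,0,0,0,0.026]]]'
python3 - <<'E'
from h import *
st(); fitlid(.154,.509,.1405)
E
```

```text
clock: 32.95
tcp_pos: [0.5096, 0.1406, 0.2349]
orientation: [0.244, 3.131, 0.001]
contact_force: [0.1, 0.3, -0.0]
grip_width: 0.026
t32.95 tcp [509.6 140.6 234.9] tip [509.7 140.6 161.9] y [0.155 0.988 0.   ] z [ 0.001  0.    -1.   ] F [ 0.1  0.3 -0. ] M [-0.03 -0.03 -0.02] w 26.0 j [ 0.19  0.41 -0.71  1.94  0.33  0.92  0.73]
disc plane slope [ 0.0024 -0.0025] z 0.1554
edge n 55 centre [0.5105 0.1405] R 0.0752
fixed R centre [0.5116 0.1403] rel tcp [ 0.0022 -0.0003]
clock: 33.25
tcp_pos: [0.5094, 0.1404, 0.2335]
orientation: [0.49, 3.103, 0.0]
contact_force: [0.4, -0.4, 0.7]
grip_width: 0.0257
t33.25 tcp [509.4 140.4 233.5] tip [509.4 140.4 160.5] y [0.308 0.951 0.   ] z [ 0.  0. -1.] F [ 0.4 -0.4  0.7] M [-0.04  0.    0.04] w 25.7 j [ 0.16  0.4  -0.68  1.94  0.31  0.91  0.59]
disc plane slope [ 0.0019 -0.0028] z 0.1546
edge n 54 centre [0.5104 0.1401] R 0.0752
fixed R centre [0.5116 0.1397] rel tcp [ 0.0023 -0.0007]
```

```bash
python3 -m handwheel '[[[0,0,-0.0004,0,0,-0.08,0.026],[0,0,-0.0004,0,0,-0.08,0.026],[0,0,-0.0004,0,0,-0.08,0.026],[0,0,0,0,0,0,0.026]]]'
python3 - <<'E'
from h import *
st(); fitlid(.154,.509,.1405)
E
python3 -m handwheel '[[[0,0,-0.0004,0,0,-0.08,0.026],[0,0,-0.0004,0,0,-0.08,0.026],[0,0,0,0,0,0,0.026]]]'
python3 - <<'E'
from h import *
st(); fitlid(.153,.509,.1405); find(.5095,.1405,zr=(.18,.205),save="t_wrist")
E
```

```text
clock: 33.63
tcp_pos: [0.5093, 0.1404, 0.2321]
orientation: [0.858, 3.022, 0.0]
contact_force: [0.1, -0.3, -0.4]
grip_width: 0.0262
t33.63 tcp [509.3 140.4 232.1] tip [509.3 140.4 159.1] y [0.525 0.851 0.   ] z [ 0.  0. -1.] F [ 0.1 -0.3 -0.4] M [ 0.09  0.   -0.  ] w 26.2 j [ 0.12  0.39 -0.62  1.94  0.29  0.9   0.37]
disc plane slope [ 0.002  -0.0031] z 0.1536
edge n 55 centre [0.5106 0.1398] R 0.0751
fixed R centre [0.5117 0.1391] rel tcp [ 0.0025 -0.0013]
clock: 33.93
tcp_pos: [0.5096, 0.1406, 0.2317]
orientation: [1.096, 2.944, 0.001]
contact_force: [0.3, 1.2, 1.7]
grip_width: 0.0259
t33.93 tcp [509.6 140.6 231.7] tip [509.7 140.6 158.7] y [0.654 0.757 0.001] z [ 0.001  0.    -1.   ] F [0.3 1.2 1.7] M [ 0.11 -0.15  0.01] w 25.9 j [ 0.09  0.38 -0.59  1.94  0.27  0.89  0.22]
disc plane slope [ 0.0027 -0.0009] z 0.1534
edge n 55 centre [0.511  0.1399] R 0.0752
fixed R centre [0.5118 0.1392] rel tcp [ 0.0022 -0.0014]
t34.03 tcp [509.5 140.6 231.4] tip [509.6 140.6 158.4] y [0.652 0.759 0.001] z [ 0.001  0.001 -1.   ] F [1.4 1.1 1.8] M [ 0.25 -0.24  0.02] w 26.0 j [ 0.09  0.38 -0.59  1.94  0.27  0.89  0.23]
[254. 245.] (array([504.6, 146.2]), array([73. , 49.3]), -12.1, array([185.7, 192.9, 198.1]), 10264) [142. 131. 107.]
```

```bash
python3 -m handwheel '[[[0,0,0.0015,0,0,0,0],[0,0,0,0,0,0,0],[0,0,0,0,0,0,0],[0,0,0,0,0,-0.04,0],[0,0,0,0,0,-0.04,0],[0,0,0,0,0,0,0]]]' 60
python3 - <<'E'
from h import *
st(); fitlid(.153,.509,.1405); cloud("wrist","u_wrist")
E
```

```text
clock: 34.53
tcp_pos: [0.5084, 0.1406, 0.2325]
orientation: [-1.211, -2.898, 0.002]
contact_force: [-2.5, 3.5, 2.1]
grip_width: 0.0239
t34.53 tcp [508.4 140.6 232.5] tip [508.3 140.6 159.5] y [ 0.711  0.703 -0.002] z [-0.001 -0.001 -1.   ] F [-2.5  3.5  2.1] M [0.56 0.84 1.09] w 23.9 j [ 0.08  0.38 -0.57  1.95  0.26  0.89  0.15]
disc plane slope [-0.0069  0.0034] z 0.154
edge n 54 centre [0.5086 0.1406] R 0.0753
fixed R centre [0.5093 0.1398] rel tcp [ 0.0009 -0.0008]
```

View pics/u_wrist.png

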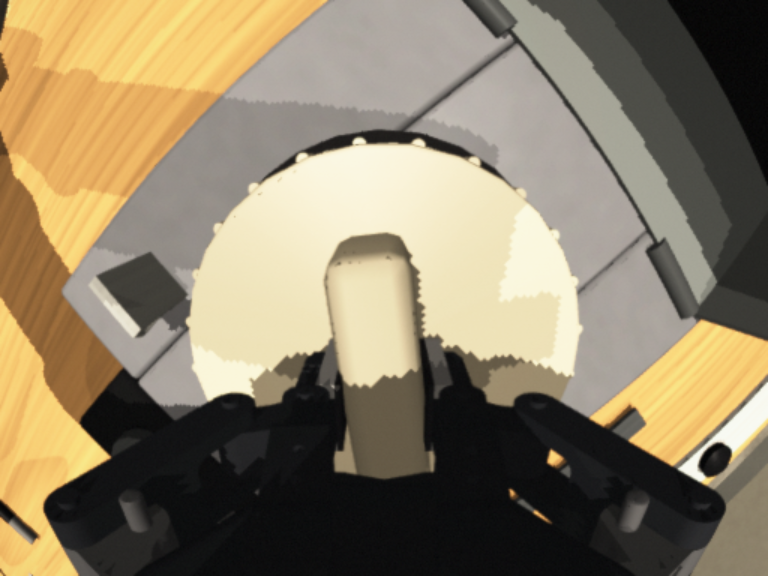

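```bash
python3 -m handwheel '[[[0,0,-0.001,0,0,-0.04,0],[0,0,0,0,0,-0.04,0],[0,0,0,0,0,0,0]]]' 60
python3 - <<'E'
from h import *
st(); fitlid(.153,.509,.1405)
E
```

```text
clock: 34.88
tcp_pos: [0.5083, 0.141, 0.2325]
orientation: [1.312, 2.852, -0.005]
contact_force: [-7.4, -1.8, 10.3]
grip_width: 0.0236
t34.88 tcp [508.3 141.  232.5] tip [508.3 140.7 159.5] y [ 0.759  0.651 -0.002] z [ 0.    -0.004 -1.   ] F [-7.4 -1.8 10.3] M [-0.2   1.65  5.  ] w 23.6 j [ 0.07  0.38 -0.56  1.95  0.26  0.89  0.09]
disc plane slope [-0.0064  0.0017] z 0.1539
edge n 54 centre [0.5088 0.1406] R 0.0754
fixed R centre [0.5093 0.14  ] rel tcp [ 0.001 -0.001]
```

```bash
python3 -m handwheel '[[[0,0,0,0,0,0.02,0.03],[0,0,0,0,0,0,0.045],[0,0,0,0,0,0,0.045],[0,0,0.02,0,0,0,0.045],[0,0,0.035,0,0,0,0.045],[0,0,0.035,0,0,0,0.045],[0,-0.01,0.02,0,0,0,0.045],[0,0,0,0,0,0,0.045],[0,0,0,0,0,0,0.045]]]' 60
python3 - <<'E'
from h import *
fitlid(.153,.509,.1405); find(.5095,.1405,zr=(.18,.205),save="v_wrist"); cloud("scene","v_scene")
E
```

```text
clock: 35.68
tcp_pos: [0.5103, 0.129, 0.3428]
orientation: [1.307, 2.854, 0.002]
contact_force: [-0.6, 0.0, -0.5]
grip_width: 0.0449
disc plane slope [ 0.0015 -0.0004] z 0.1534
edge n 88 centre [0.5088 0.1405] R 0.0754
fixed R centre [0.5089 0.1404] rel tcp [-0.0007  0.0111]
t35.78 tcp [509.1 129.5 340.7] tip [509.  129.5 267.7] y [ 0.756  0.655 -0.001] z [-0.001 -0.    -1.   ] F [ 0.1  0.4 -0.1] M [-0.    0.01 -0.01] w 44.8 j [ 0.13  0.25 -0.59  1.84  0.15  1.1   0.2 ]
[263. 182.] (array([508.4, 140.5]), array([90.2, 24.3]), -38.5, array([188.9, 192.9, 194.3]), 3416) [207. 194. 157.]
```

View pics/v_wrist.png

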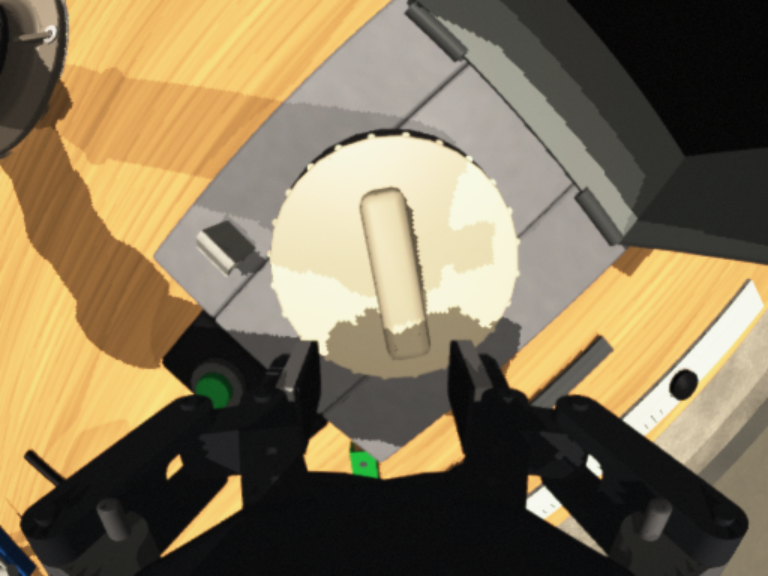

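View pics/v_scene.png

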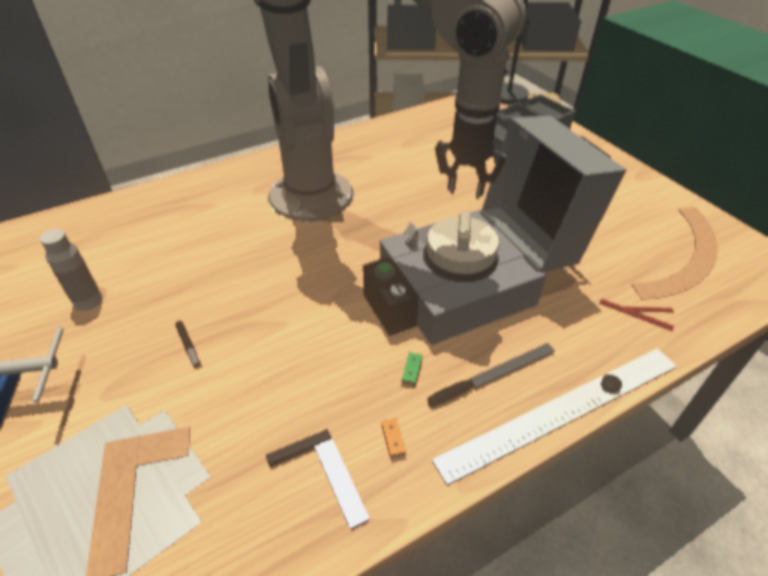

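```bash
python3 -m handwheel '[[[-0.0005,0.011,-0.03,0,0,0.092,0.045],[0,0,-0.035,0,0,0.092,0.045],[0,0,-0.03,0,0,0,0.045],[0,0,-0.0125,0,0,0,0.045],[0,0,0,0,0,0,0.045],[0,0,0,0,0,0,0],[0,0,0,0,0,0,0],[0,0,0,0,0,0,0]]]' 100
python3 -c "
from h import *
st()"
python3 -m handwheel '[[[0,0,0,0,0,-0.03,0],[0,0,0,0,0,-0.03,0],[0,0,0,0,0,0,0]]]' 100
python3 -c "
from h import *
st()"
```

```text
clock: 36.5
tcp_pos: [0.5093, 0.1413, 0.2356]
orientation: [1.034, 2.965, 0.001]
contact_force: [-0.8, -1.4, -1.3]
grip_width: 0.0226
t36.50 tcp [509.3 141.3 235.6] tip [509.4 141.3 162.6] y [0.622 0.783 0.001] z [ 0.002 -0.    -1.   ] F [-0.8 -1.4 -1.3] M [-0.23  0.28  0.2 ] w 22.6 j [ 0.09  0.38 -0.59  1.94  0.27  0.9   0.27]
clock: 36.75
tcp_pos: [0.5087, 0.1408, 0.2357]
orientation: [1.113, 2.934, -0.004]
contact_force: [-2.4, -4.3, 2.3]
grip_width: 0.023
t36.75 tcp [508.7 140.8 235.7] tip [508.9 140.6 162.7] y [ 0.663  0.748 -0.001] z [ 0.002 -0.003 -1.   ] F [-2.4 -4.3  2.3] M [-0.94  0.54  2.75] w 23.0 j [ 0.08  0.38 -0.58  1.94  0.26  0.9   0.22]
```

```bash
python3 -m handwheel '[[[0,0,0,0,0,0.01,0.03],[0,0,0,0,0,0,0.045],[0,0,0,0,0,0,0.045],[0,0,0.02,0,0,0,0.045],[0,0,0.04,0,0,0,0.045],[0,0,0.04,0,0,0.107,0.03],[0,0,0.04,0,0,0.107,0],[0,0,0.04,0,0,0.107,0],[-0.004,0.018,0.03,0,0,0.107,0],[-0.008,0.034,0,0,0,0.107,0]]]' 40
python3 -m handwheel '[[[-0.008,0.034,0,0,0,0.107,0],[-0.009,0.037,0,0,0,0,0],[-0.009,0.037,0,0,0,0,0],[-0.009,0.037,0,0,0,0,0],[-0.009,0.037,0,0,0,0,0],[-0.009,0.037,0,0,0,0,0],[-0.008,0.034,0,0,0,0,0],[0,0,0,0,0,0,0],[0,0,0,0,0,0,0]]]'
python3 - <<'E'
from h import *
st(); p,d,W=cloud("wrist","w_wrist"); p,d,W=cloud("top","w_top")
E
```

```text
clock: 37.58
tcp_pos: [0.5003, 0.1913, 0.4515]
orientation: [0.297, 3.116, 0.005]
contact_force: [2.8, 1.0, -0.9]
grip_width: 0.0003
clock: 38.33
tcp_pos: [0.4341, 0.4488, 0.4443]
orientation: [-0.117, -3.138, -0.003]
contact_force: [-0.1, -0.7, -0.4]
grip_width: 0.0
t38.33 tcp [434.1 448.8 444.3] tip [434.  448.9 371.3] y [0.075 0.997 0.002] z [-0.001  0.002 -1.   ] F [-0.1 -0.7 -0.4] M [ 0.   -0.02 -0.02] w 0.0 j [-0.32  0.41 -0.82  1.45  0.3   1.41  0.35]
```

View pics/w_wrist.png

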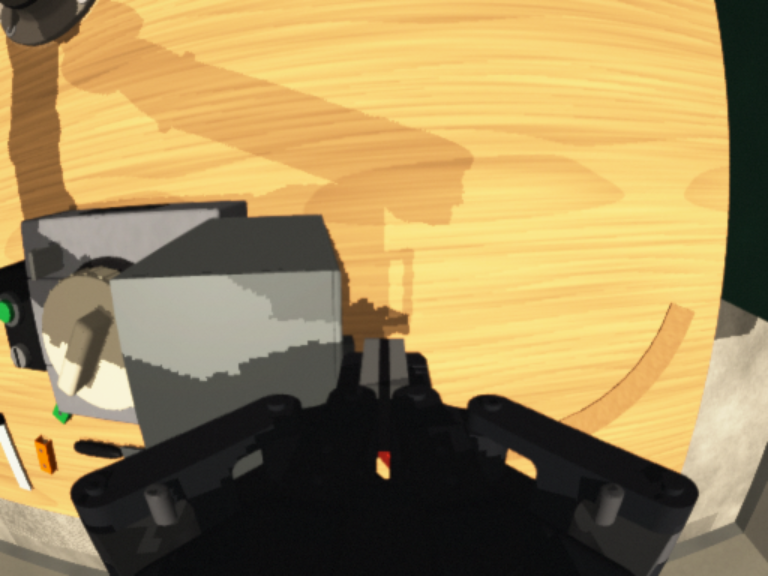

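View pics/w_top.png

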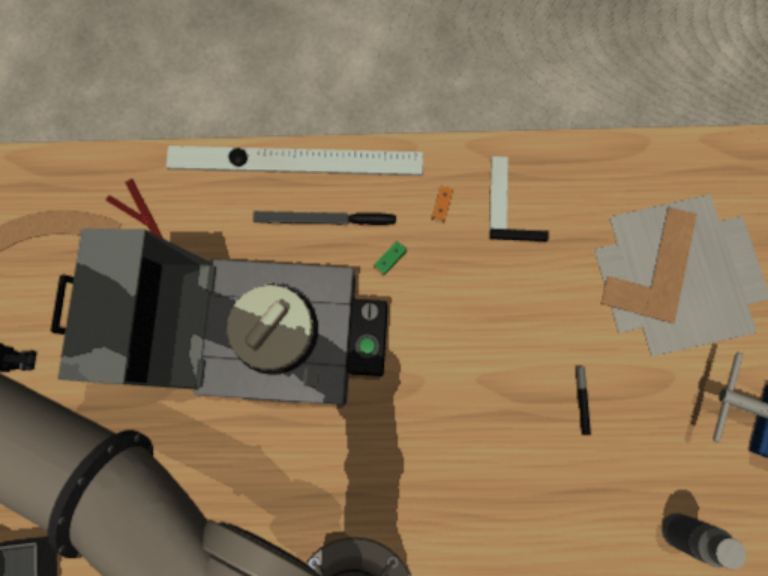

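```bash
python3 -m handwheel '[[[0,0,-0.03,0,0,0,0],[0,0,-0.029,0,0,0,0],[0,0,0,0,0,0,0],[-0.001,-0.012,0,0,0,0,0],[-0.001,-0.012,0.003,0,0,0,0],[-0.001,-0.012,0.005,0,0,0,0],[-0.001,-0.012,0.005,0,0,0,0],[-0.001,-0.012,0.004,0,0,0,0],[0,0,0,0,0,0,0]]]'
python3 - <<'E'
from h import *
st(); cloud("scene","x_scene")
E
```

```text
clock: 39.18
tcp_pos: [0.4316, 0.388, 0.409]
orientation: [0.126, 3.132, 0.016]
contact_force: [-0.3, 5.4, 9.5]
grip_width: -0.0002
t39.18 tcp [431.6 388.  409. ] tip [432.1 388.7 336. ] y [0.08  0.997 0.011] z [ 0.007  0.01  -1.   ] F [-0.3  5.4  9.5] M [1.06 0.09 0.01] w -0.2 j [-0.19  0.34 -0.83  1.62  0.26  1.29  0.43]
```

View pics/x_scene.png

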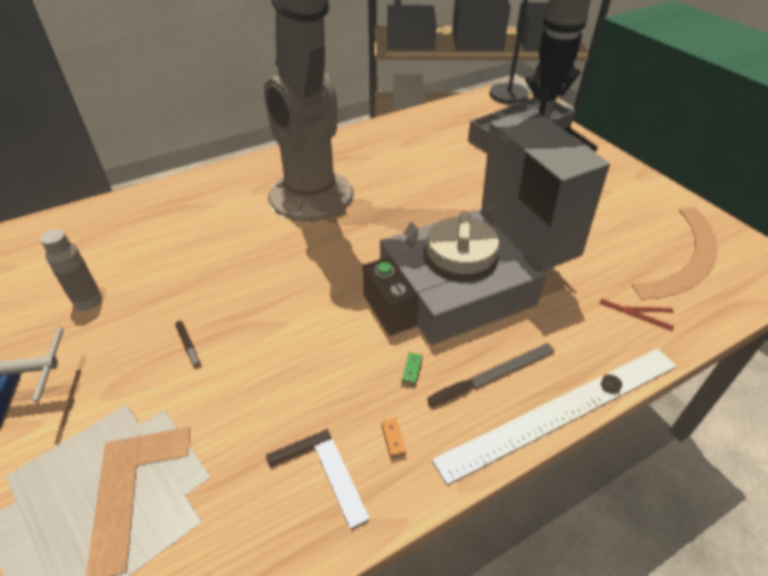

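```bash
python3 -m handwheel '[[[-0.001,-0.012,0.004,0,0,0,0],[-0.001,-0.012,0.003,0,0,0,0],[-0.001,-0.012,0.002,0,0,0,0],[-0.001,-0.012,0.002,0,0,0,0],[-0.001,-0.012,0.001,0,0,0,0],[-0.001,-0.012,0,0,0,0,0],[0,0,0,0,0,0,0]]]'
python3 - <<'E'
from h import *
st(); cloud("scene","y_scene")
E
```

```text
clock: 39.82
tcp_pos: [0.4259, 0.3131, 0.418]
orientation: [0.129, 3.134, 0.004]
contact_force: [0.5, 0.4, 1.9]
grip_width: -0.0003
t39.82 tcp [425.9 313.1 418. ] tip [426.3 313.3 345. ] y [0.082 0.997 0.003] z [ 0.006  0.003 -1.   ] F [0.5 0.4 1.9] M [ 0.18 -0.05 -0.04] w -0.3 j [-0.04  0.23 -0.83  1.71  0.18  1.27  0.57]
```

View pics/y_scene.png

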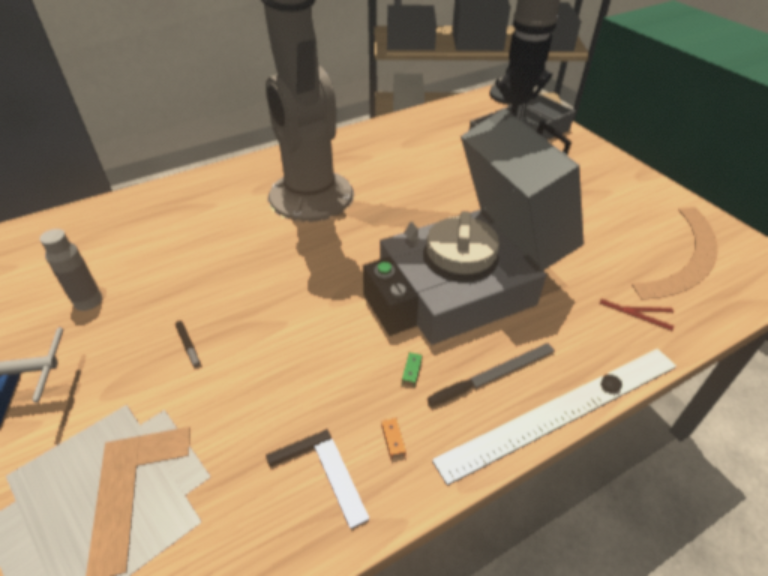

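```bash
python3 -m handwheel '[[[0,-0.0124,-0.001,0,0,0,0],[0,-0.0124,-0.0015,0,0,0,0],[0,-0.0124,-0.002,0,0,0,0],[0,-0.0124,-0.002,0,0,0,0],[0,-0.0124,-0.0025,0,0,0,0],[0,-0.012,-0.003,0,0,0,0],[0,-0.012,-0.0035,0,0,0,0],[0,-0.012,-0.004,0,0,0,0],[0,0,0,0,0,0,0]]]'
python3 - <<'E'
from h import *
st(); cloud("scene","z_scene")
E
```

```text
clock: 40.62
tcp_pos: [0.4251, 0.2142, 0.395]
orientation: [0.129, 3.139, -0.003]
contact_force: [0.6, -1.1, -0.5]
grip_width: 0.0002
t40.62 tcp [425.1 214.2 395. ] tip [425.1 214.  322. ] y [ 0.082  0.997 -0.002] z [ 0.    -0.002 -1.   ] F [ 0.6 -1.1 -0.5] M [-0.02 -0.04 -0.03] w 0.2 j [ 0.14  0.13 -0.79  1.85  0.1   1.2   0.8 ]
```

View pics/z_scene.png

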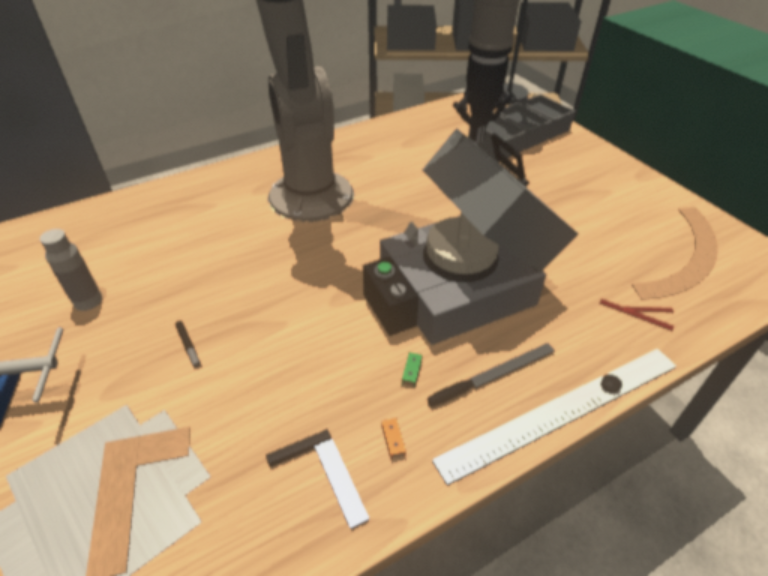

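```bash
python3 -m handwheel '[[[0,-0.012,-0.004,0,0,0,0],[0,-0.012,-0.0045,0,0,0,0],[0,-0.011,-0.005,0,0,0,0],[0,-0.011,-0.0055,0,0,0,0],[0,-0.011,-0.006,0,0,0,0],[0,-0.010,-0.007,0,0,0,0],[0,-0.009,-0.0075,0,0,0,0],[0,-0.009,-0.008,0,0,0,0],[0,0,0,0,0,0,0]]]'
python3 - <<'E'
from h import *
st(); cloud("scene","aa_scene")
E
```

```text
clock: 41.42
tcp_pos: [0.4242, 0.1287, 0.3452]
orientation: [-0.128, -3.136, 0.003]
contact_force: [0.1, -0.1, 0.1]
grip_width: 0.0003
t41.42 tcp [424.2 128.7 345.2] tip [424.  128.5 272.2] y [ 0.081  0.997 -0.002] z [-0.003 -0.002 -1.   ] F [ 0.1 -0.1  0.1] M [-0.02  0.01  0.06] w 0.3 j [ 0.26  0.1  -0.73  1.99  0.08  1.08  0.98]
```

View pics/aa_scene.png

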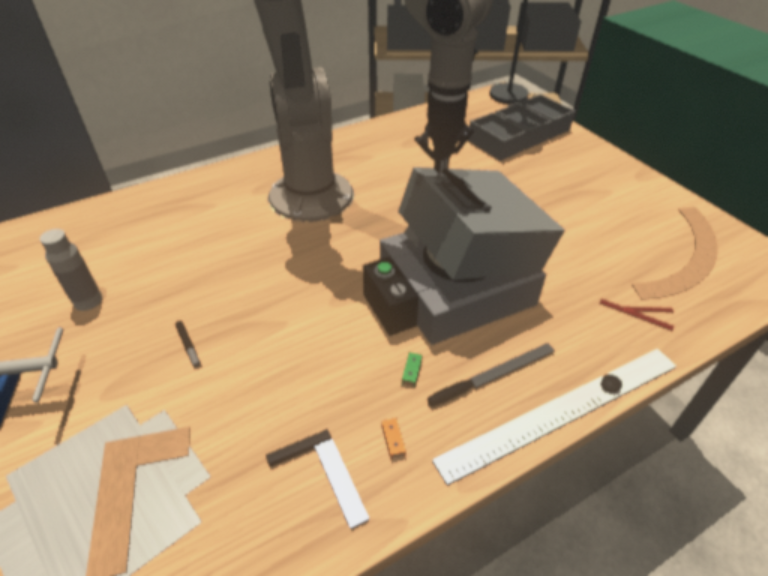

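```bash
python3 -m handwheel '[[[-0.001,-0.010,-0.008,0,0,0,0],[-0.001,-0.010,-0.009,0,0,0,0],[-0.001,-0.010,-0.010,0,0,0,0],[-0.001,-0.009,-0.010,0,0,0,0],[-0.001,-0.008,-0.010,0,0,0,0],[0,-0.003,-0.008,0,0,0,0],[0,0,0,0,0,0,0]]]'
python3 - <<'E'
from h import *
st()
E
```

```text
clock: 42.05
tcp_pos: [0.4189, 0.0795, 0.2904]
orientation: [-0.126, -3.136, 0.002]
contact_force: [-1.1, -0.5, 0.6]
grip_width: 0.0004
t42.05 tcp [418.9  79.5 290.4] tip [418.7  79.4 217.4] y [ 0.08   0.997 -0.001] z [-0.003 -0.001 -1.   ] F [-1.1 -0.5  0.6] M [-0.08 -0.   -0.01] w 0.4 j [ 0.31  0.14 -0.69  2.09  0.11  0.95  1.06]
```

Over the press point with the hood nearly down. Now I'll press down in small steps.

```bash
python3 -m handwheel '[[[0,-0.001,-0.003,0,0,0,0],[0,0,-0.002,0,0,0,0],[0,0,0,0,0,0,0]]]'
python3 -m handwheel '[[[0,0,-0.002,0,0,0,0],[0,0,-0.002,0,0,0,0],[0,0,0,0,0,0,0]]]'
python3 -c "
from h import *
st()"
```

```text
clock: 42.3
tcp_pos: [0.4194, 0.08, 0.2866]
orientation: [-0.124, -3.138, 0.0]
contact_force: [0.4, 0.4, -0.4]
grip_width: 0.0001
clock: 42.55
tcp_pos: [0.4199, 0.0805, 0.2846]
orientation: [0.124, 3.139, -0.002]
contact_force: [-5.9, -2.6, 16.4]
grip_width: -0.0001
t42.55 tcp [419.9  80.5 284.6] tip [419.9  80.4 211.6] y [ 0.079  0.997 -0.001] z [ 0.    -0.001 -1.   ] F [-5.9 -2.6 16.4] M [-0.5   1.43  0.01] w -0.1 j [ 0.31  0.14 -0.69  2.1   0.12  0.93  1.05]
```

```bash
python3 -m handwheel '[[[0,0,-0.0015,0,0,0,0],[0,0,0,0,0,0,0]]]'
python3 -c "
from h import *
st()"
python3 -m handwheel '[[[0,0,0.01,0,0,0,0],[0,0,0.03,0,0,0,0],[0,0,0.03,0,0,0,0],[0,-0.02,0.02,0,0,0,0],[0,-0.02,0,0,0,0,0],[0,0,0,0,0,0,0]]]'
python3 - <<'E'
from h import *
st()
for n in ["top","scene"]:
    p,d,W=cloud(n,"bb_"+n)
    m=(W[...,2]>.202)&(W[...,2]<.225)&(W[...,0]>.395)&(W[...,0]<.62)&(W[...,1]>.05)&(W[...,1]<.26)
    m=cv2.morphologyEx(m.astype(np.uint8),cv2.MORPH_OPEN,np.ones((3,3)))>0
    q=W[m]; s=np.linalg.lstsq(np.c_[q[:,:2]-[.51,.15],np.ones(len(q))],q[:,2],rcond=None)[0]; print(n,len(q),s.round(4))
E
```

```text
clock: 42.72
tcp_pos: [0.42, 0.0806, 0.2844]
orientation: [0.124, 3.139, -0.003]
contact_force: [-12.6, -3.8, 32.9]
grip_width: -0.0001
t42.72 tcp [420.   80.6 284.4] tip [420.   80.4 211.4] y [ 0.079  0.997 -0.002] z [ 0.    -0.002 -1.   ] F [-12.6  -3.8  32.9] M [-0.92  2.76 -0.05] w -0.1 j [ 0.31  0.15 -0.69  2.1   0.12  0.93  1.05]
clock: 43.22
tcp_pos: [0.4204, 0.037, 0.3729]
orientation: [0.131, 3.136, -0.003]
contact_force: [0.5, -0.6, -0.6]
grip_width: 0.0001
t43.22 tcp [420.4  37.  372.9] tip [420.6  36.9 299.9] y [ 0.083  0.997 -0.002] z [ 0.003 -0.002 -1.   ] F [ 0.5 -0.6 -0.6] M [-0.07  0.03  0.03] w 0.1 j [ 0.41  0.02 -0.64  2.    0.01  1.13  1.25]
top 3670 [-0.0006 -0.      0.2131]
scene 2602 [-0.0019 -0.0081  0.2143]
```

View pics/bb_scene.png

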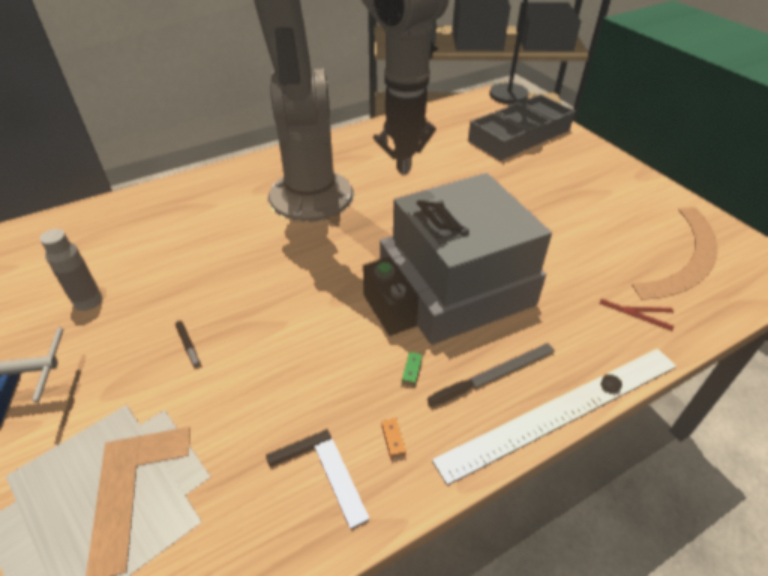

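```bash
python3 -m handwheel '[[[0.006,-0.008,0,0,0,-0.123,0],[0.006,-0.008,0,0,0,-0.123,0],[0.006,-0.008,0,0,0,-0.123,0],[0.006,-0.008,0,0,0,-0.123,0],[0.006,-0.008,0,0,0,-0.123,0],[0.006,-0.008,0,0,0,-0.123,0],[0.006,-0.008,0,0,0,-0.123,0],[0.006,-0.008,0,0,0,-0.123,0],[0.006,-0.008,0,0,0,-0.123,0],[0.002,0,-0.02,0,0,-0.123,0]]]'
python3 -m handwheel '[[[0,0,-0.03,0,0,-0.123,0],[0,0,-0.03,0,0,-0.123,0],[0,0,-0.03,0,0,0,0],[0,0,-0.02,0,0,0,0],[0,0,0,0,0,0,0],[0,0,0,0,0,0,0]]]'
python3 - <<'E'
from h import *
st(); p,d,W=cloud("wrist","cc_wrist")
hsv=cv2.cvtColor(p,cv2.COLOR_RGB2HSV); m=(hsv[...,0]>45)&(hsv[...,0]<80)&(hsv[...,1]>130)&(abs(W[...,2]-.122)<.008)
print(m.sum(), rect(W,m))
for k in r.masks_of("start_top","wrist")[:3]: print(k["p"],k["at"],rect(W,k["pixels"]))
E
```

```text
clock: 44.15
tcp_pos: [0.4782, -0.0319, 0.3538]
orientation: [1.918, 2.483, 0.005]
contact_force: [1.2, -0.3, 0.3]
grip_width: -0.0001
clock: 44.65
tcp_pos: [0.4752, -0.0306, 0.2409]
orientation: [-2.2, -2.239, 0.002]
contact_force: [0.6, -0.1, 0.1]
grip_width: 0.0001
t44.65 tcp [475.2 -30.6 240.9] tip [475.  -30.5 167.9] y [ 1.     0.018 -0.003] z [-0.003  0.001 -1.   ] F [ 0.6 -0.1  0.1] M [-0.02 -0.01 -0.03] w 0.1 j [ 0.35  0.27 -0.48  2.05  0.16  0.86 -0.2 ]
1107 (array([473.8, -32.4]), array([28.6, 23.6]), 10.2, array([118. , 122.1, 123.3]), 1107)
0.85 [253.6, 212.1] (array([473. , -32.4]), array([30.1, 26.6]), 9.9, array([115.7, 122.1, 123.3]), 1165)
0.49 [471.1, 194.0] (array([746.7, -46. ]), array([95.9, 23. ]), 86.7, array([10.3, 21.9, 26.2]), 1238)
```

View pics/cc_wrist.png

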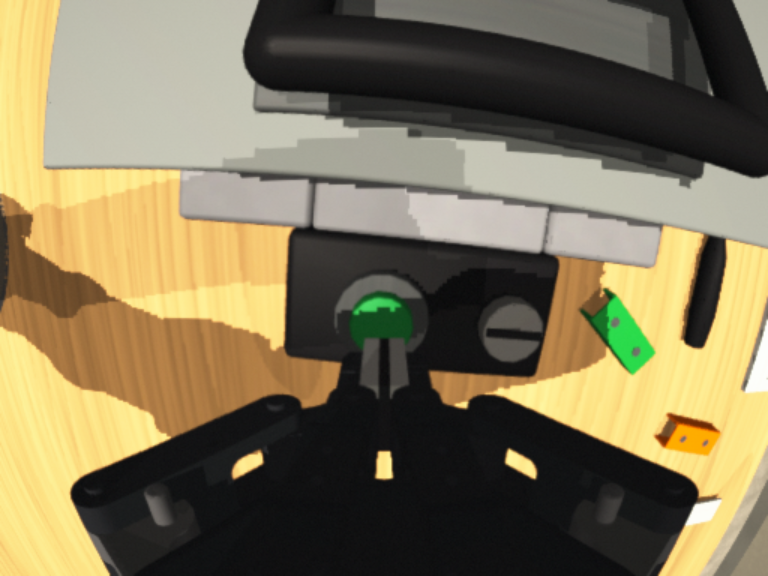

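```bash
python3 -m handwheel '[[[0,-0.003,0,0,0,0.11,0],[0,0,0,0,0,0.11,0],[0,0,0,0,0,0.11,0],[0,0,0,0,0,0.11,0],[0,0,0,0,0,0.11,0],[0,0,0,0,0,0.11,0],[0,0,0,0,0,0.11,0],[0,0,0,0,0,0,0],[0,0,0,0,0,0,0]]]'
python3 - <<'E'
from h import *
st(); p,d,W=cloud("wrist","dd_wrist")
hsv=cv2.cvtColor(p,cv2.COLOR_RGB2HSV); m=(hsv[...,0]>45)&(hsv[...,0]<80)&(hsv[...,1]>130)&(abs(W[...,2]-.122)<.008)
print(m.sum(), rect(W,m))
rr=np.hypot(W[...,0]-.4745,W[...,1]+.0335)
for a in range(0,32,3):
    s=(rr>a*.001)&(rr<(a+3)*.001)&(W[...,2]<.14); print(a,np.nanpercentile(W[s][:,2],[10,50,90]).round(4) if s.sum() else None)
E
```

```text
clock: 45.5
tcp_pos: [0.4765, -0.0347, 0.2431]
orientation: [1.206, 2.898, 0.001]
contact_force: [-0.7, 0.0, 0.0]
grip_width: 0.0002
t45.50 tcp [476.5 -34.7 243.1] tip [476.7 -34.7 170.1] y [0.709 0.705 0.002] z [ 0.002 -0.    -1.   ] F [-0.7  0.   0. ] M [ 0.06 -0.03 -0.05] w 0.2 j [ 0.47  0.29 -0.61  2.04  0.22  0.87  0.52]
1366 (array([473.4, -34.4]), array([28.8, 26.7]), 44.8, array([119.1, 122.3, 123.5]), 1366)
0 [0.1219 0.1224 0.1232]
3 [0.1217 0.1225 0.1233]
6 [0.1217 0.1224 0.1234]
9 [0.1215 0.1224 0.1233]
12 [0.1123 0.1206 0.1226]
15 [0.1116 0.1127 0.1207]
18 [0.11   0.1122 0.1131]
21 [0.1    0.1058 0.1125]
24 [0.0996 0.1005 0.1014]
27 [0.0996 0.1005 0.1013]
30 [0.0995 0.1004 0.1012]
```

View pics/dd_wrist.png

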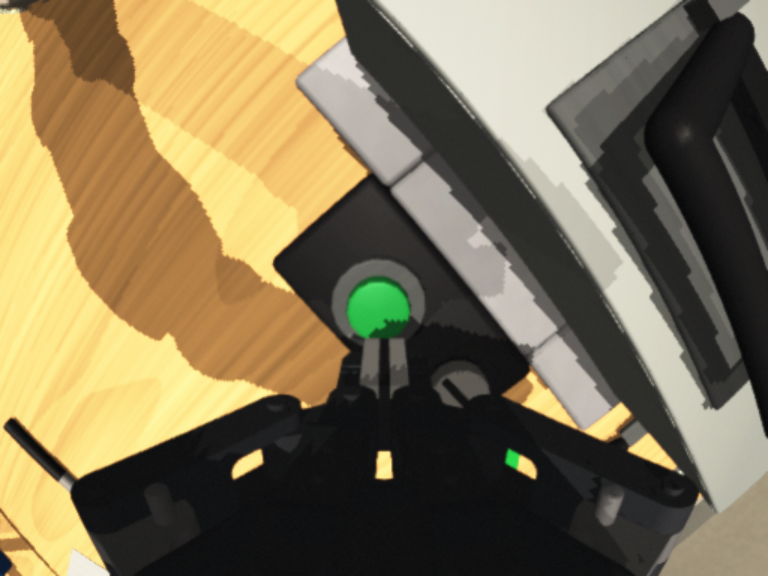

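```bash
python3 -m handwheel '[[[-0.0015,0,-0.02,0,0,0,0],[0,0,-0.02,0,0,0,0],[0,0,-0.005,0,0,0,0],[0,0,0,0,0,0,0],[0,0,-0.003,0,0,0,0],[0,0,-0.003,0,0,0,0],[0,0,-0.002,0,0,0,0],[0,0,0,0,0,0,0]]]'
python3 -c "
from h import *
st()"
```

```text
clock: 46.22
tcp_pos: [0.475, -0.0345, 0.1894]
orientation: [1.201, 2.901, 0.001]
contact_force: [-0.5, 0.4, 4.5]
grip_width: -0.0001
t46.22 tcp [475.  -34.5 189.4] tip [475.1 -34.5 116.4] y [0.707 0.707 0.001] z [ 0.002  0.    -1.   ] F [-0.5  0.4  4.5] M [ 0.14  0.09 -0.04] w -0.1 j [ 0.43  0.37 -0.58  2.09  0.29  0.76  0.45]
```

```bash
python3 -m handwheel '[[[0,0,-0.002,0,0,0,0],[0,0,-0.001,0,0,0,0],[0,0,0,0,0,0,0],[0,0,0,0,0,0,0]]]'
python3 -c "
from h import *
st()"
```

```text
clock: 46.55
tcp_pos: [0.4751, -0.0344, 0.1883]
orientation: [1.201, 2.9, -0.001]
contact_force: [-7.4, 0.4, 26.7]
grip_width: 0.0002
t46.55 tcp [475.1 -34.4 188.3] tip [475.3 -34.5 115.3] y [0.707 0.707 0.   ] z [ 0.002 -0.001 -1.   ] F [-7.4  0.4 26.7] M [ 0.08  1.81 -0.05] w 0.2 j [ 0.43  0.37 -0.58  2.09  0.29  0.76  0.45]
```

```bash
python3 -m handwheel '[[[0,0,0.005,0,0,0,0],[0,0,0.02,0,0,0,0],[0,0,0.04,0,0,0,0],[0,-0.02,0.04,0,0,0,0],[0,-0.04,0.01,0,0,0,0],[0,-0.04,0,0,0,0,0],[0,-0.04,0,0,0,0,0],[0,0,0,0,0,0,0],[0,0,0,0,0,0,0]]]'
python3 - <<'E'
from h import *
st()
for n in ["top","scene"]:
    p,d,W=cloud(n,"ee_"+n)
    m=(W[...,2]>.202)&(W[...,2]<.225)&(W[...,0]>.395)&(W[...,0]<.62)&(W[...,1]>.05)&(W[...,1]<.26)
    m=cv2.morphologyEx(m.astype(np.uint8),cv2.MORPH_OPEN,np.ones((3,3)))>0
    q=W[m]; s=np.linalg.lstsq(np.c_[q[:,:2]-[.51,.15],np.ones(len(q))],q[:,2],rcond=None)[0]; print(n,len(q),s.round(4))
    z=(W[...,2]>.014)&(W[...,2]<.04)&(W[...,0]>.3)&(W[...,0]<.85)&(W[...,1]>-.6)&(W[...,1]<.0)
    k,l,s,c=cv2.connectedComponentsWithStats(z.astype(np.uint8))
    for i in range(1,k):
        if s[i,4]>40: print(n,np.round(c[i]),rect(W,l==i),p[l==i].mean(0).round())
E
```

```text
clock: 47.3
tcp_pos: [0.4737, -0.1761, 0.2979]
orientation: [-1.21, -2.899, 0.001]
contact_force: [-0.0, 0.6, -0.2]
grip_width: -0.0
t47.30 tcp [ 473.7 -176.1  297.9] tip [ 473.7 -176.1  224.9] y [ 0.711  0.703 -0.   ] z [-0. -0. -1.] F [-0.   0.6 -0.2] M [ 0.04 -0.09 -0.02] w -0.0 j [ 0.7   0.25 -0.55  1.93  0.15  1.    0.87]
top 6403 [-0.0005 -0.0046  0.2133]
top [294. 135.] (array([ 778.8, -191.9]), array([70.3, 27.6]), -16.8, array([18.9, 23. , 27.5]), 194) [157.  96.  44.]
top [248. 145.] (array([747.8, -47.5]), array([91.1, 23.5]), 88.4, array([16.1, 23.4, 28.6]), 208) [31. 28. 24.]
top [345. 155.] (array([ 708.7, -346.8]), array([118.5,  25.7]), 82.9, array([15.2, 18.3, 22.4]), 246) [37. 34. 30.]
top [259. 171.] (array([664.5, -79.9]), array([70.2, 28.5]), -44.8, array([18.1, 22.6, 27.1]), 210) [ 60. 116.  60.]
top [389. 267.] (array([ 368.4, -453.8]), array([130.7,  18.2]), 0.2, array([14.4, 17.4, 21.5]), 212) [41. 39. 35.]
scene 2605 [-0.0019 -0.0081  0.2143]
scene [266. 213.] (array([534.4, -49. ]), array([211.8,  64.2]), 22.8, array([16. , 27.4, 38.9]), 253) [65. 54. 43.]
scene [124. 228.] (array([ 368.4, -455.4]), array([133.4,  16.7]), 0.7, array([14.8, 18.5, 22.1]), 168) [115.  96.  77.]
scene [274. 244.] (array([662.7, -79.9]), array([74. , 28.6]), -44.5, array([19.8, 23.9, 26.2]), 183) [111. 163.  95.]
scene [299. 261.] (array([749.4, -47.5]), array([94.4, 25.1]), 87.1, array([16. , 24. , 28.1]), 240) [92. 75. 58.]
scene [262. 291.] (array([ 777.6, -192.8]), array([71.1, 28.2]), -17.2, array([19.3, 23.6, 26.4]), 255) [219. 153.  90.]
scene [199. 297.] (array([ 708.2, -348.7]), array([120.1,  29.2]), 80.4, array([14.9, 19.5, 22.2]), 345) [107.  90.  74.]
```

View pics/ee_top.png

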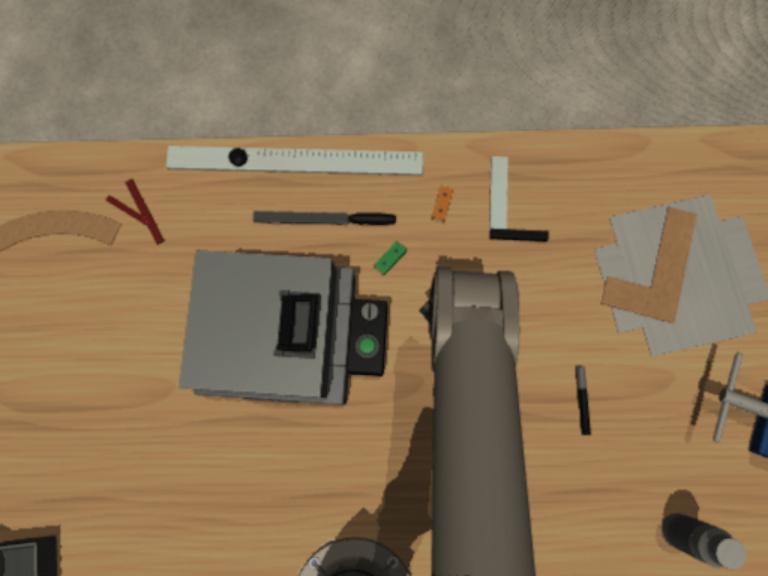

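View pics/ee_scene.png

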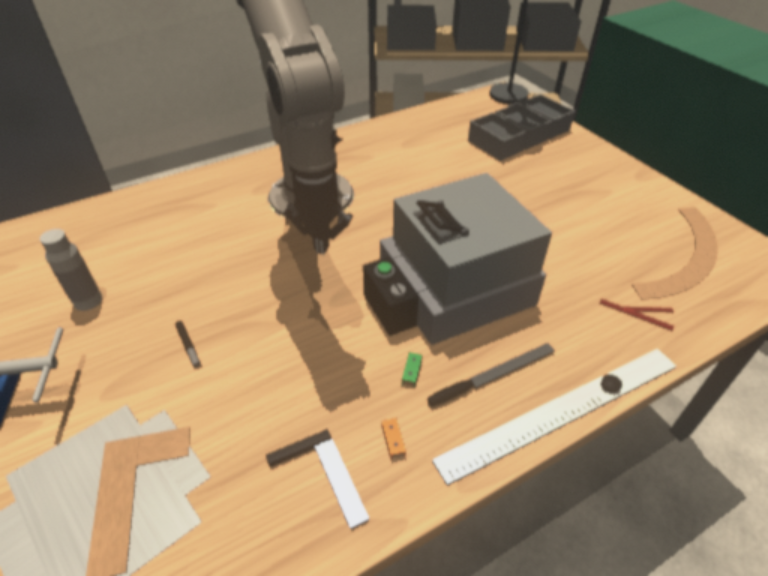

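```bash
python3 -c "
from h import *
print(r.hand_in()); st()"
```

```text
the job is handed in; nothing more can be done
None
the job is handed in; nothing more can be done
```

The job was finished and handed in at about 47 s of the 210 s allowed. I could not test directly that the hood's latch caught.

- **Hood opening:** I gripped the paddle bar, lifted it to unlatch the hood, and swung the hood open.
- **Brackets:** I found three grey steel brackets and put all three in the bowl. The wrist picture showed the stack inside it. The green and orange look-alikes stayed where they were.
- **Lid:** It went straight down to about 34 mm above the mouth, the level it reaches once the thread has dropped in, so no backward turn was needed. I screwed it about 87 degrees forward, and it sank 5.9 mm to about 28.4 mm, level. The stop then took up to 5 N m, and a second grip and turn met the stop again. In the first of these the fingers slipped about 10 degrees on the bar.
- **Hood closing:** I pressed over the pawl to a hard stop at 33 N. The top face measured 213 mm, the same as before opening. Its slope read between 0 and 0.008 rad across the pictures. The stiff hinge would hold the hood shut even without the latch, so the pictures alone do not prove it caught.
- **Start button:** I pressed it to its end stop (27 N, fingertips about 6 to 7 mm below its top) and let go.
- **Last pictures:** The marker, file and try square lie where they were to within about 2 mm, no grey bracket is left on the bench, and the arm touches nothing.

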